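# Change-out of the filter manifold into a stacked carrier tray

## Robot

A 6-joint arm with a two-finger parallel gripper is mounted at the origin on a cart in front of the work surface, level with it; the furniture and walls round the work are solid. World frame = base frame: x ahead of the robot, y to its left, z up, the work surface at z = 0. Lengths are in m, angles in rad, forces in N, time in s.
With the tool pointing down it reaches from about 0.375 to 0.9 m from the base axis. Payload 3.1 kg.
Tool frame: the origin (TCP) lies midway between the tips of the shut fingers; the grasp point (between the pads) lies 19 mm behind it (manip.grasp_offset is the distance from the TCP to the grasp point, in m); z points along the fingers, y is the line along which they close (so a half turn about z gives the same grasp; the last joint's range is limited). The gripper opens to 85 mm and grips with 20 to 120 N. Pads are 22 mm wide; open, the fingers measure 114 mm over their backs; the gripper's body (76 mm by 85 mm) begins 54 mm behind the grasp point. The pads swing forward as they close: fully open they stand 13 mm farther back than shut.
Start: joints at [0.973, 0.527, 1.433, -0, 1.181, -0.178], TCP at [0.255, 0.571, 0.231] pointing down, gripper open.
Joint ranges: [-3.08, 3.08], [-0.75, 2.2], [0.22, 2.44], [-1.43, 4.57], [0, 2.65], [-2.85, 2.85]. Speed limits (rad/s): [2.79, 2.79, 3.14, 3.14, 3.14, 3.14].

## Interface

Orientations are given as a unit quaternion [x, y, z, w].
In Python, from station import sensors, cams, order, manip gives the robot as it stands.
- The arm moves only by the tool move_arm, never from a script. Its argument "targets" is a list of rows, each an object of numbers: "dx", "dy", "dz": the shift along the world's x, y, z normalised to -1 to 1, where 1 is 25 mm; "rx", "ry", "rz": the turn, a rotation vector about the world's x, y, z normalised to -1 to 1, where 1 is 30 degrees. A call has exactly 10 rows; each row shifts and turns the commanded pose from where the row before left it; what a row does not reach is not made up. A row lasts 1/8 s, in which the tool goes at most 62.5 mm and 10.7 degrees, less where a joint would pass 70% of its speed; a pose out of reach is approached as far as the arm can. A call with a number of a shift or a turn outside -1 to 1 is refused whole. A call with a gripper value outside its range is refused whole. "claw" is the opening in per cent of the stroke, from 0 (shut) to 100 (fully open), set as the call begins (left out, the last holds). The fingers move at their own pace and stop on an object; "newtons" is the grip in N (left out, the last holds). Time passes only in rows, so rows that do not move let the fingers close, or fill a call up. It gives the time, the measured TCP pose, the force, the opening and the grip force at its end, in the units of the state.
- sensors.sense(): the state, without advancing time (a new reading comes with each control period).
- cams.snapshot(name): name is "scene" or "side" or "wrist"; returns the picture (420x560x3 uint8, red, green, blue); there is no depth.
- cams.camera_model(name): a dict with "fx", "fy", "cx", "cy" (pixels), "extrinsics" (4x4, takes a point from world to camera coordinates). Camera axes: x right, y down, z forward; pixel columns grow to the right and rows downward; lengths in m; the calibration is good to about 2 mm. A picture is of the moment at which its call begins: read the wrist's pose just before it. camera_model takes no time and is no camera call; for the wrist camera it gives the pose at the moment of the call.
- order.sign_off(): hands the job in; it is judged then, once.
The state is a dict: "t": time; "q": joint angles; "qd": joint speeds; "tau": joint torques, N m; "tcp_pos": TCP position; "tool_rot": TCP orientation; "force": force on the tool from outside, world axes, zero at the start; "ft_torque": the same for the moment, N m; "finger_gap": opening from 0.0 (shut) to 1.0 (fully open); "gripper_force": force on a finger pad.
Only numpy, scipy, OpenCV 4.12 (cv2) and the standard library are available. Lean on these libraries where they do the work, as an engineer would, in place of code of your own. Each camera call takes 0.05 s, during which the arm holds its last target. There are 200 camera calls.

## Task

First stack the empty green tray on the grey tray of caps, so that its four corner pins drop into the grey tray's sockets and it sits fully down. Then release every filter cartridge in the manifold by pulling up its orange sprung collar, draw the cartridge out and stand it upright in a pocket of the green tray. At the end all collars are home and the marker, spanner and gauze pad lie where they were.

Things in the scene. Friction and masses are not known exactly. Their poses are not given: they have to be found in the camera images.
- tray_center (a point): Centre of the empty green carrier tray (loose, 0.3 kg), 41 mm above its pin tips. x = its long way, z up; same after a half turn. Open box 123 (x) by 128 (y) by 42 mm, walls 4 mm, 163 mm over its end lugs. Four tapered pins, 9 mm thick, 12 mm long, point down at x +-71.5, y +-45 mm. From this point: pin tips z -41, underside -29, pocket floors -25, wall tops +13 mm.
- tray_handle (a point): Centre of the green tray's upright handle, on the wall that divides the tray along its x: 12 mm thick (y), 56 mm long (x), 28 mm high above the walls; this point is 27 mm above tray_center, the handle's top 14 mm higher. Axes as the tray's.
- base_tray: Grey tray with four blue dust caps below its rim (loose, 0.8 kg, on the bench); origin: centre of its underside, x = its long way, z up; same after a half turn. Outline as the green tray, 44 mm high. Corner lugs at x +-71.5, y +-45 mm have square sockets 13 mm wide, 20 mm deep, mouths at z = 44 mm, for the green pins. With the green tray seated, tray_center is 73 mm above this origin.
- manifold: Filter manifold fixed to the bench: plate 78 (x) by 324 (y) by 12 mm with four upright ports at y = -114, -38, +38, +114 mm (1 to 4), one perhaps empty. Origin: centre of its underside, z up. Each port: grey octagonal housing 54 mm across up to 52 mm high, then a steel tube 40 mm across up to 91 mm, round which the orange collar slides. A thin bar runs along the back edge of the plate.
- pocket_1 (a point): Floor centre of pocket 1 of the green tray, at x +29.5, y +33 mm in the tray; axes as the tray's. The pocket is 56 (x) by 54 (y) mm, 38 mm deep below the outer wall tops; the 3 mm wall across at x = 0, under the handle, is only 22 mm above this floor; the handle's top is 66 mm above this floor.
- pocket_2 (a point): Floor centre of pocket 2 of the green tray, at x +29.5, y -33 mm in the tray; axes as the tray's. The pocket is 56 (x) by 54 (y) mm, 38 mm deep below the outer wall tops; the 3 mm wall across at x = 0, under the handle, is only 22 mm above this floor; the handle's top is 66 mm above this floor.
- pocket_3 (a point): Floor centre of pocket 3 of the green tray, at x -29.5, y +33 mm in the tray; axes as the tray's. The pocket is 56 (x) by 54 (y) mm, 38 mm deep below the outer wall tops; the 3 mm wall across at x = 0, under the handle, is only 22 mm above this floor; the handle's top is 66 mm above this floor.
- pocket_4 (a point): Floor centre of pocket 4 of the green tray, at x -29.5, y -33 mm in the tray; axes as the tray's. The pocket is 56 (x) by 54 (y) mm, 38 mm deep below the outer wall tops; the 3 mm wall across at x = 0, under the handle, is only 22 mm above this floor; the handle's top is 66 mm above this floor.
- filter_1_center (a point): Filter cartridge of port 1 (white, blue bands; may be absent), loose, 70 g, 104 mm long; point on its axis 52 mm above its flat foot; z = axis, up. Top 74 mm: cylinder 30 mm across; then a neck 14 mm across, 12 mm long; heavy foot disc 28 mm across, 18 mm high. Locked, its top stands 28 mm above the resting collar and this point 69 mm above the bench; popped up, 10 to 15 mm more. Clear of the port 80 mm up.
- collar_1_mid (a point): Centre of the orange sprung collar of port 1, on the port axis; moves with it; axes as the manifold's. Octagonal sleeve 46 mm across flats (flats face the manifold's x and y), 26 mm high; at rest its centre is 79 mm above the bench. Free space below it down to 54 mm above the bench.
- collar_1 (a joint): Upward travel of collar 1 (m): 0 home (spring), 0.012 fully up. 4 to 10 N pulls it up; at about 0.008 the lock opens and an ejector pops the filter up 10 to 15 mm. The filter then stays unlocked when the collar is let go, and can be drawn straight up with a few N. The collar stays about 7 mm up until the filter is out, then springs home. A locked filter cannot be drawn.
- filter_2_center (a point): Filter cartridge of port 2 (white, blue bands; may be absent), loose, 70 g, 104 mm long; point on its axis 52 mm above its flat foot; z = axis, up. Top 74 mm: cylinder 30 mm across; then a neck 14 mm across, 12 mm long; heavy foot disc 28 mm across, 18 mm high. Locked, its top stands 28 mm above the resting collar and this point 69 mm above the bench; popped up, 10 to 15 mm more. Clear of the port 80 mm up.
- collar_2_mid (a point): Centre of the orange sprung collar of port 2, on the port axis; moves with it; axes as the manifold's. Octagonal sleeve 46 mm across flats (flats face the manifold's x and y), 26 mm high; at rest its centre is 79 mm above the bench. Free space below it down to 54 mm above the bench.
- collar_2 (a joint): Upward travel of collar 2 (m): 0 home (spring), 0.012 fully up. 4 to 10 N pulls it up; at about 0.008 the lock opens and an ejector pops the filter up 10 to 15 mm. The filter then stays unlocked when the collar is let go, and can be drawn straight up with a few N. The collar stays about 7 mm up until the filter is out, then springs home. A locked filter cannot be drawn.
- filter_3_center (a point): Filter cartridge of port 3 (white, blue bands; may be absent), loose, 70 g, 104 mm long; point on its axis 52 mm above its flat foot; z = axis, up. Top 74 mm: cylinder 30 mm across; then a neck 14 mm across, 12 mm long; heavy foot disc 28 mm across, 18 mm high. Locked, its top stands 28 mm above the resting collar and this point 69 mm above the bench; popped up, 10 to 15 mm more. Clear of the port 80 mm up.
- collar_3_mid (a point): Centre of the orange sprung collar of port 3, on the port axis; moves with it; axes as the manifold's. Octagonal sleeve 46 mm across flats (flats face the manifold's x and y), 26 mm high; at rest its centre is 79 mm above the bench. Free space below it down to 54 mm above the bench.
- collar_3 (a joint): Upward travel of collar 3 (m): 0 home (spring), 0.012 fully up. 4 to 10 N pulls it up; at about 0.008 the lock opens and an ejector pops the filter up 10 to 15 mm. The filter then stays unlocked when the collar is let go, and can be drawn straight up with a few N. The collar stays about 7 mm up until the filter is out, then springs home. A locked filter cannot be drawn.
- filter_4_center (a point): Filter cartridge of port 4 (white, blue bands; may be absent), loose, 70 g, 104 mm long; point on its axis 52 mm above its flat foot; z = axis, up. Top 74 mm: cylinder 30 mm across; then a neck 14 mm across, 12 mm long; heavy foot disc 28 mm across, 18 mm high. Locked, its top stands 28 mm above the resting collar and this point 69 mm above the bench; popped up, 10 to 15 mm more. Clear of the port 80 mm up.
- collar_4_mid (a point): Centre of the orange sprung collar of port 4, on the port axis; moves with it; axes as the manifold's. Octagonal sleeve 46 mm across flats (flats face the manifold's x and y), 26 mm high; at rest its centre is 79 mm above the bench. Free space below it down to 54 mm above the bench.
- collar_4 (a joint): Upward travel of collar 4 (m): 0 home (spring), 0.012 fully up. 4 to 10 N pulls it up; at about 0.008 the lock opens and an ejector pops the filter up 10 to 15 mm. The filter then stays unlocked when the collar is let go, and can be drawn straight up with a few N. The collar stays about 7 mm up until the filter is out, then springs home. A locked filter cannot be drawn.
- lab_marker: Bystander: red and white marker pen 135 mm long, 17 mm thick, lying on the bench near the robot; origin under its middle.
- spanner_10: Bystander: steel spanner 128 mm long, 6 mm thick, lying on the right side; origin under its middle.
- gauze_pad: Bystander: pale gauze pad 86 by 27 by 18 mm on the left side; origin under its middle.
There are look-alikes about, which are no part of the job. What is shaped like the part that bears filter_2_center but purple is not meant.

How it is judged:
On the way, in this order (a step that is already met when the one before it is completed fails the run):
1. the green tray sits fully down on the grey tray, its pins in the sockets (horizontal distance between tray_center and base_tray below 0.005 m and angle between the x axis of tray_center and the x axis of base_tray, either way round below 0.06 rad and z of tray_center in the frame of base_tray between 0.069 and 0.0765 m and angle between tray_center's own z axis and vertical below 0.04 rad), for 0.3 s.
2. after that, a released filter stands in the green tray (((x of filter_1_center in the frame of tray_center between -0.06 and 0.06 m and y of filter_1_center in the frame of tray_center between -0.062 and 0.062 m and z of filter_1_center in the frame of tray_center between 0.022 and 0.033 m and angle between filter_1_center's own z axis and vertical below 0.15 rad) or (x of filter_2_center in the frame of tray_center between -0.06 and 0.06 m and y of filter_2_center in the frame of tray_center between -0.062 and 0.062 m and z of filter_2_center in the frame of tray_center between 0.022 and 0.033 m and angle between filter_2_center's own z axis and vertical below 0.15 rad) or (x of filter_3_center in the frame of tray_center between -0.06 and 0.06 m and y of filter_3_center in the frame of tray_center between -0.062 and 0.062 m and z of filter_3_center in the frame of tray_center between 0.022 and 0.033 m and angle between filter_3_center's own z axis and vertical below 0.15 rad) or (x of filter_4_center in the frame of tray_center between -0.06 and 0.06 m and y of filter_4_center in the frame of tray_center between -0.062 and 0.062 m and z of filter_4_center in the frame of tray_center between 0.022 and 0.033 m and angle between filter_4_center's own z axis and vertical below 0.15 rad))), for 0.2 s.
At the end, for the whole second after the job is handed in: The green tray is seated on the grey one (centres within 5 mm, aligned within 0.06 rad, its underside within about 4 mm of the grey lugs, level); every filter present stands upright (within 0.15 rad) on the floor of a green pocket, at rest; all four collars are within 2 mm of home (all of step 1 and x of filter_1_center in the frame of tray_center between -0.06 and 0.06 m and y of filter_1_center in the frame of tray_center between -0.062 and 0.062 m and z of filter_1_center in the frame of tray_center between 0.022 and 0.033 m and angle between each of filter_1_center, filter_2_center, filter_3_center, filter_4_center's own z axis and vertical below 0.15 rad and x of filter_2_center in the frame of tray_center between -0.06 and 0.06 m and y of filter_2_center in the frame of tray_center between -0.062 and 0.062 m and z of filter_2_center in the frame of tray_center between 0.022 and 0.033 m and x of filter_3_center in the frame of tray_center between -0.06 and 0.06 m and y of filter_3_center in the frame of tray_center between -0.062 and 0.062 m and z of filter_3_center in the frame of tray_center between 0.022 and 0.033 m and x of filter_4_center in the frame of tray_center between -0.06 and 0.06 m and y of filter_4_center in the frame of tray_center between -0.062 and 0.062 m and z of filter_4_center in the frame of tray_center between 0.022 and 0.033 m and value of joint each of collar_1, collar_2, collar_3, collar_4 below 0.002 m and linear speed of each of filter_1, filter_2, filter_3, filter_4, tray below 0.02 m/s); the robot touches nothing.
It fails at once if the marker is shifted by more than 30 mm (distance of lab_marker from where it was at the start of the episode above 0.03 m).
It fails at once if the spanner is shifted by more than 30 mm (distance of spanner_10 from where it was at the start of the episode above 0.03 m).
It fails at once if the gauze pad is shifted by more than 30 mm (distance of gauze_pad from where it was at the start of the episode above 0.03 m).
Of filter_1, filter_2, filter_3, filter_4 only 3 to 4 are there at a start; the rules pass over those that are not, and their reading is None.
At some moment in a run one of tray, base_tray may be knocked a few centimetres aside while the robot is not near it.
It also fails if it takes over 210 s, if anything falls off the work surface, if the arm or the gripper's body presses on something with over 40 N, if the wrist force passes 120 N, or if a joint passes its speed limit or range.

## Working session

There is one attempt and no reset: what is moved stays moved. The work goes in short steps, Python scripts to look and compute and a tool call to move; the robot and the scene stay as the last step left them, time stands still between calls to the robot, and variables do not carry over. Pictures are saved under pics/ and viewed, at most 14 in all, crops included, and the job is handed in when it is done.

Besides the shell and the picture viewer there is one more tool, called after "Emit:" by a JSON object that holds its "method" and its "body", one argument or row to a line. move_arm: Moves the arm, as the interface text tells. Scaled input: -1 to 1 covers 25 mm each way for a shift and 30 degrees each way for a turn. Its arguments: {"type":"object","properties":{"targets":{"type":"array"},"claw":{"type":"number"},"newtons":{"type":"number"}},"required":["targets"]}

```bash
ls; mkdir -p pics; cat > h.py <<'E'
import numpy as np, cv2
from station import sensors, cams, order, manip
def snap(name, fn=None):
    m=cams.camera_model(name); im=cams.snapshot(name)
    if fn: cv2.imwrite('pics/'+fn, im[:,:,::-1])
    return im,m
def ray(m,u,v,z):
    E=np.array(m['extrinsics']); R=E[:3,:3]; t=E[:3,3]
    c=-R.T@t; d=R.T@np.array([(u-m['cx'])/m['fx'],(v-m['cy'])/m['fy'],1])
    return c+d*(z-c[2])/d[2]
def proj(m,p):
    E=np.array(m['extrinsics']); q=E[:3,:3]@np.array(p)+E[:3,3]
    return np.array([m['fx']*q[0]/q[2]+m['cx'], m['fy']*q[1]/q[2]+m['cy']])
E
python3 - <<'E'
from h import *
import pickle
ms={}
for n in ['scene','side','wrist']:
    im,m=snap(n,n+'0.png'); ms[n]=m
    E=np.array(m['extrinsics']); print(n,m['fx'],m['cx'],m['cy'],(-E[:3,:3].T@E[:3,3]).round(3), E[2,:3].round(3))
pickle.dump(ms,open('m0.pkl','wb'))
s=sensors.sense(); print(s); print(manip.grasp_offset)
a=cv2.imread('pics/scene0.png'); 
E
```

```text
pics
scene 522.5676314020701 281.66328544005495 199.33773481655115 [-0.198 -0.758  0.582] [ 0.601  0.674 -0.429]
side 434.3410627920593 276.1479061430773 207.93506446616317 [ 0.218 -0.613  0.61 ] [ 0.325  0.728 -0.604]
wrist 378.0174213241291 288.02748299476696 213.3400938790136 [0.178 0.605 0.374] [ 0.297 -0.134 -0.946]
{'t': 0.15, 'q': array([ 9.72517210e-01,  5.28288088e-01,  1.43361675e+00, -2.10519980e-05,
        1.18141245e+00, -1.78510038e-01]), 'qd': array([-0.00262661, -0.00415531, -0.00263361, -0.00038695,  0.00252904,
       -0.00116409]), 'tau': array([ 1.28097330e-03, -4.42741549e+01, -1.78277063e+01, -1.50015030e-04,
        5.60390996e-03,  1.11763808e-05]), 'tcp_pos': array([0.25438323, 0.57027782, 0.23053385]), 'tool_rot': array([ 2.08342980e-01,  9.78055448e-01, -8.01773897e-04, -3.17551409e-04]), 'force': array([-0.81741767,  0.75425243, -0.52416927]), 'ft_torque': array([-0.03075868,  0.02222692, -0.01307963]), 'gripper_force': 0.0, 'finger_gap': 0.996459241048489}
0.0187
```

View pics/scene0.png

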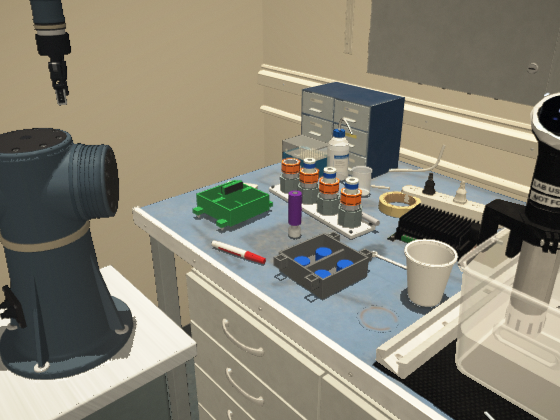

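View pics/side0.png

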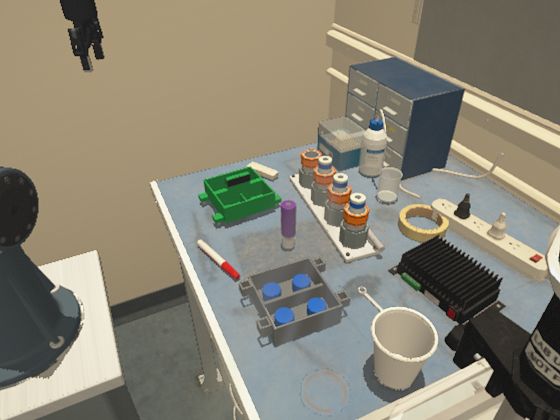

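The scene picture shows the green tray (~233,203), grey tray (~322,264), a purple look-alike (295,213) and the manifold with its ports from (291,165) to (350,200). The side picture shows the same from nearer. I'll enlarge both for pixel readings.

```bash
python3 - <<'E'
import cv2
a=cv2.imread('pics/side0.png')[140:350,180:400]; cv2.imwrite('pics/sc.png',cv2.resize(a,None,fx=2.85,fy=2.85,interpolation=cv2.INTER_CUBIC))
a=cv2.imread('pics/scene0.png')[145:305,180:390]; cv2.imwrite('pics/cc.png',cv2.resize(a,None,fx=3.7,fy=3.7,interpolation=cv2.INTER_CUBIC))
E
```

```text
(no output)
```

View pics/sc.png

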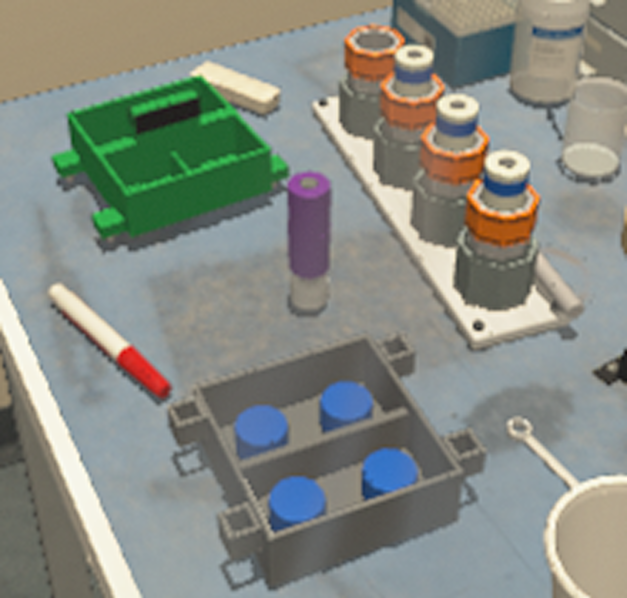

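View pics/cc.png

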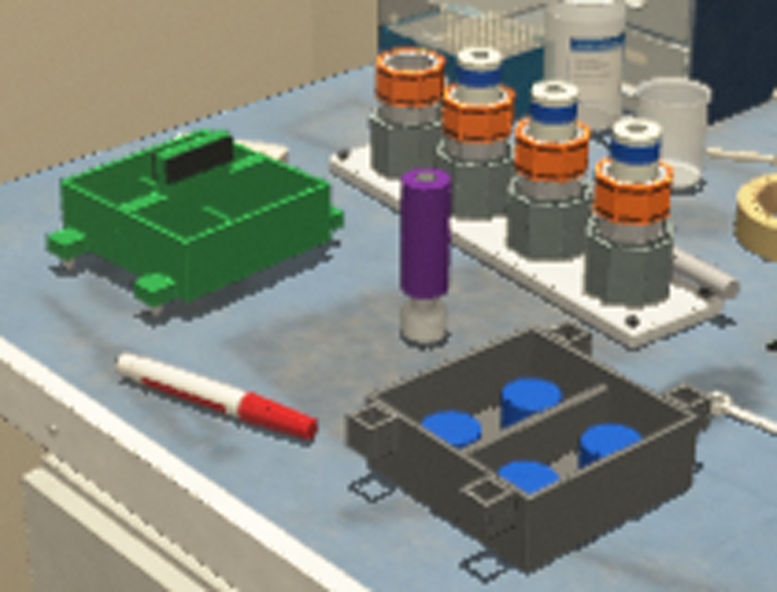

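The crops show filters in the three nearest ports and the far port (4) empty. The green tray stands on the bench with lugs left and right, and the grey tray has sockets on the same sides. I'll fit poses from the corner pixels.

```bash
cat > fit.py <<'E'
from h import *
from scipy.optimize import least_squares
def S(l): return [(180+u/2.85,140+v/2.85) for u,v in l]
def C(l): return [(180+u/3.7,145+v/3.7) for u,v in l]
def fit(P,obs,x0):  # P: Nx3 local, z world ; obs: list of (model, i, u,v)
    def f(x):
        c,s=np.cos(x[2]),np.sin(x[2]); r=[]
        for m,i,u,v in obs:
            p=P[i]; r+=list(proj(m,[x[0]+c*p[0]-s*p[1],x[1]+s*p[0]+c*p[1],p[2]])-[u,v])
        return r
    r=least_squares(f,x0,loss='soft_l1'); return r.x, np.array(f(r.x)).reshape(-1,2).round(1)
E
python3 - <<'E'
from fit import *
import pickle
ms=pickle.load(open('m0.pkl','rb')); s,c=ms['side'],ms['scene']
def sq(z): return [(-.0615,.064,z),(.0615,.064,z),(.0615,-.064,z),(-.0615,-.064,z)]  # left back right front guess
gs=S([(70,118),(204,78),(270,157),(130,192)]); gc=C([(62,181),(205,132),(329,184),(187,240)])
bs=S([(195,388),(365,338),(460,470),(262,540)]); bc=C([(368,405),(535,330),(697,405),(527,510)])
def o(a,b): return [(s,i,*a[i]) for i in range(len(a))]+[(c,i,*b[i]) for i in range(len(b))]
g0=ray(s,*np.mean(gs,0),.054); print(g0)
for nm,a,b,z in (('green',gs,gc,.054),('grey',bs,bc,.044)):
    g0=ray(s,*np.mean(a,0),z)
    for y in (0,-.6,.6):
        x,r=fit(sq(z),o(a,b),[g0[0],g0[1],y]); 
        print(nm,x.round(4),np.abs(r).sum()); 
    print(r.tolist())
P=[(0,-.114,.121),(0,-.038,.121),(0,.038,.121),(0,.114,.092)]
x,r=fit(P,o(S([(508,160),(458,103),(414,53),(373,40)]),C([(638,129),(555,92),(479,59),(411,62)])),[.65,0,0])
print('man',x.round(4),r.tolist())
cc,ss=np.cos(x[2]),np.sin(x[2])
for p in P: print((x[0]-ss*p[1]).round(4),(x[1]+cc*p[1]).round(4))
for nm,m,px in (('purple top',s,S([(309,182)])[0]),('',c,C([(426,177)])[0])): print(nm,ray(m,*px,.104).round(3))
print('handle top ends',[ray(s,*p,.082).round(4) for p in S([(133,112),(199,97)])])
E
```

```text
[0.4741846  0.16263692 0.054     ]
green [0.4745 0.1689 0.0457] 16.1
green [0.4745 0.1689 0.0457] 16.1
green [0.4745 0.1689 0.0457] 16.1
[[-1.5, -1.4], [-0.6, -0.9], [0.5, -2.1], [-1.9, 1.9], [0.2, -0.1], [0.9, -1.0], [1.7, 0.1], [0.3, 1.0]]
grey [ 0.4481 -0.1569 -0.0509] 19.5
grey [ 0.4481 -0.1569 -0.0509] 19.5
grey [ 0.4481 -0.1569 -0.0509] 19.5
[[-2.3, -0.3], [0.2, -1.4], [0.1, 1.7], [0.4, 1.0], [-0.9, -2.6], [-0.4, -1.3], [0.9, 3.4], [0.3, -2.3]]
man [ 0.648   0.0526 -0.0947] [[-0.3, 0.6], [-0.4, 0.4], [-0.4, 0.2], [-0.1, -0.1], [0.4, -0.9], [0.4, -1.1], [0.5, -1.6], [-0.0, -0.4]]
0.6372 -0.0609
0.6444 0.0147
0.6516 0.0904
0.6588 0.1661
purple top [ 0.518 -0.002  0.104]
 [ 0.516 -0.002  0.104]
handle top ends [array([0.4485, 0.167 , 0.082 ]), array([0.5026, 0.164 , 0.082 ])]
```

Emit:
{"method": "move_arm", "body": {
  "targets": [
    {"dx":0.88,"dy":-1,"rz":0.089},
    {"dx":0.88,"dy":-1,"rz":0.089},
    {"dx":0.88,"dy":-1,"rz":0.089},
    {"dx":0.88,"dy":-1,"rz":0.089},
    {"dx":0.88,"dy":-1,"rz":0.089},
    {"dx":0.88,"dy":-1,"rz":0.089},
    {"dx":0.88,"dy":-1,"rz":0.089},
    {"dx":0.88,"dy":-1,"rz":0.089},
    {"dx":0.88,"dy":-1,"rz":0.089},
    {"dx":0.88,"dy":-1,"rz":0.089}
  ],
  "claw": 100,
  "newtons": 40
}}

```text
schema error: expected keys dx, dy, dz, rx, ry, rz
```

Emit:
{"method": "move_arm", "body": {
  "targets": [
    {"dy":-0.9},
    {"dy":-0.9},
    {"dy":-0.9},
    {"dy":-0.9},
    {"dy":-0.9},
    {"dy":-0.9},
    {"dy":-0.62},
    {},
    {},
    {}
  ],
  "claw": 50
}}

```text
schema error: expected keys dx, dy, dz, rx, ry, rz
```

```bash
python3 - <<'E'
from h import *
import pickle
s=sensors.sense(); print(s['t'],s['tcp_pos'],s['tool_rot'],s['finger_gap'])
im,m=snap('wrist'); pickle.dump(m,open('mw1.pkl','wb'))
cv2.imwrite('pics/w1.png',cv2.resize(im[:,:,::-1],None,fx=1.42,fy=1.42,interpolation=cv2.INTER_CUBIC))
im,m=snap('scene','s1.png')
a=cv2.imread('pics/scene0.png').astype(int)
# did grey tray move?
d=np.abs(a-im[:,:,::-1]).max(2)[225:305,270:375]; print((d>60).sum())
E
```

```text
0.15 [0.25438323 0.57027782 0.23053385] [ 2.08342980e-01  9.78055448e-01 -8.01773897e-04 -3.17551409e-04] 0.996459241048489
0
```

View pics/w1.png

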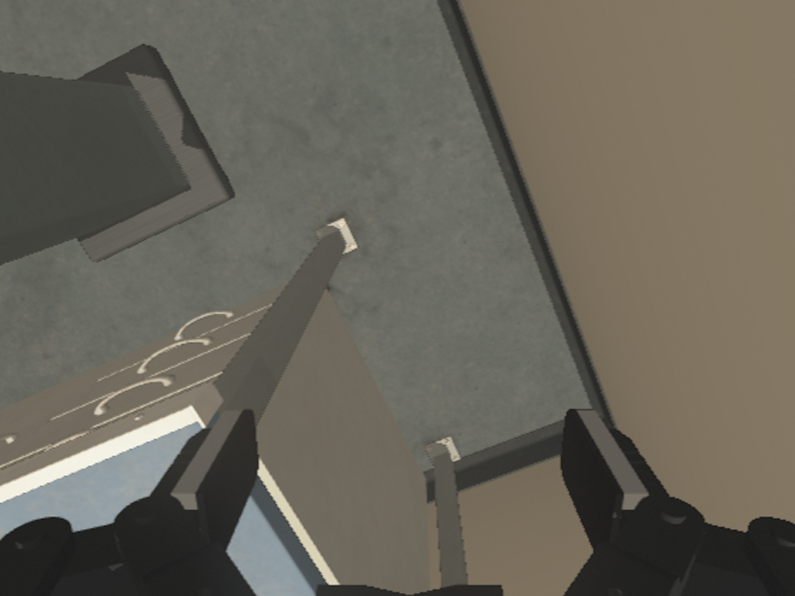

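The calls were refused because every row needs all six keys, so this picture still shows the start pose: floor, bench edge and wall.

Emit:
{"method": "move_arm", "body": {
  "targets": [
    {"dx":0.88,"dy":-1,"dz":0,"rx":0,"ry":0,"rz":0.089},
    {"dx":0.88,"dy":-1,"dz":0,"rx":0,"ry":0,"rz":0.089},
    {"dx":0.88,"dy":-1,"dz":0,"rx":0,"ry":0,"rz":0.089},
    {"dx":0.88,"dy":-1,"dz":0,"rx":0,"ry":0,"rz":0.089},
    {"dx":0.88,"dy":-1,"dz":0,"rx":0,"ry":0,"rz":0.089},
    {"dx":0.88,"dy":-1,"dz":0,"rx":0,"ry":0,"rz":0.089},
    {"dx":0.88,"dy":-1,"dz":0,"rx":0,"ry":0,"rz":0.089},
    {"dx":0.88,"dy":-1,"dz":0,"rx":0,"ry":0,"rz":0.089},
    {"dx":0.88,"dy":-1,"dz":0,"rx":0,"ry":0,"rz":0.089},
    {"dx":0.88,"dy":-1,"dz":0,"rx":0,"ry":0,"rz":0.089}
  ],
  "claw": 100,
  "newtons": 40
}}

```text
t: 1.5
tcp_pos: [0.4753, 0.3198, 0.2312]
tool_rot: [-0.024, 1.0, -0.0, -0.0]
force: [-0.1, -0.5, 0.6]
finger_gap: 1.003
gripper_force: 0.0
```

Emit:
{"method": "move_arm", "body": {
  "targets": [
    {"dx":0,"dy":-0.9,"dz":0,"rx":0,"ry":0,"rz":0},
    {"dx":0,"dy":-0.9,"dz":0,"rx":0,"ry":0,"rz":0},
    {"dx":0,"dy":-0.9,"dz":0,"rx":0,"ry":0,"rz":0},
    {"dx":0,"dy":-0.9,"dz":0,"rx":0,"ry":0,"rz":0},
    {"dx":0,"dy":-0.9,"dz":0,"rx":0,"ry":0,"rz":0},
    {"dx":0,"dy":-0.9,"dz":0,"rx":0,"ry":0,"rz":0},
    {"dx":0,"dy":-0.62,"dz":0,"rx":0,"ry":0,"rz":0},
    {"dx":0,"dy":0,"dz":0,"rx":0,"ry":0,"rz":0},
    {"dx":0,"dy":0,"dz":0,"rx":0,"ry":0,"rz":0},
    {"dx":0,"dy":0,"dz":0,"rx":0,"ry":0,"rz":0}
  ],
  "claw": 50
}}

```text
t: 2.75
tcp_pos: [0.4747, 0.1709, 0.2313]
tool_rot: [-0.024, 1.0, 0.0, 0.0]
force: [-0.5, 0.2, -0.2]
finger_gap: 0.499
gripper_force: 0.0
```

```bash
python3 - <<'E'
from h import *
import pickle
s=sensors.sense(); print(s['t'],s['tcp_pos'],s['tool_rot'],s['finger_gap'])
im,m=snap('wrist'); pickle.dump(m,open('mw1.pkl','wb'))
cv2.imwrite('pics/w2.png',cv2.resize(im[:,:,::-1],None,fx=1.42,fy=1.42,interpolation=cv2.INTER_CUBIC))
im,m=snap('scene','s1.png')
a=cv2.imread('pics/scene0.png').astype(int)
# did grey tray move?
d=np.abs(a-im[:,:,::-1]).max(2)[225:305,270:375]; print((d>60).sum())
E
```

```text
2.75 [0.47469692 0.17086862 0.23128682] [-2.35213040e-02  9.99723329e-01  1.05905586e-04  4.49889771e-05] 0.49948834761801136
0
```

View pics/w2.png

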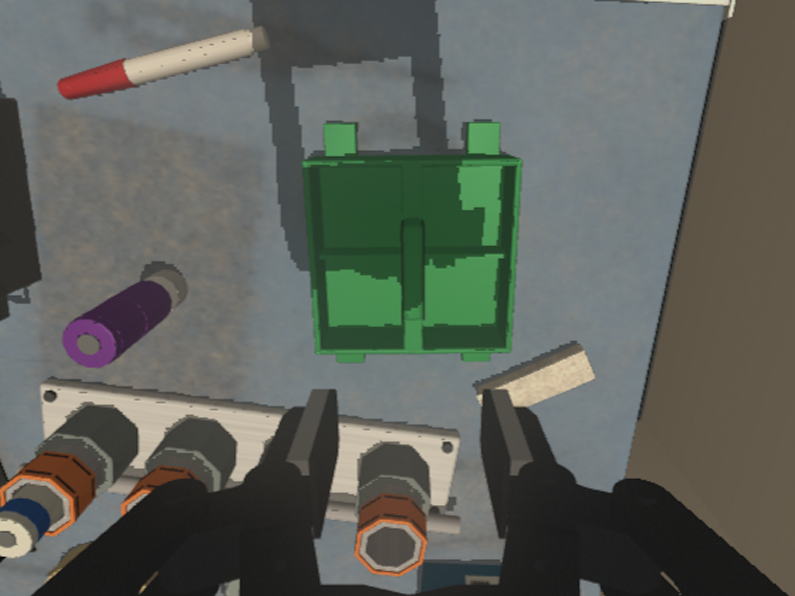

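The wrist picture shows the green tray with wall-top corners at about (303,162), (521,160), (512,352) and (317,352), and the handle top spanning (401..423, 218..320).

```bash
python3 - <<'E'
from fit import *
import pickle
m=pickle.load(open('mw1.pkl','rb'))
P=[(-.0615,-.064,.054),(-.0615,.064,.054),(.0615,.064,.054),(.0615,-.064,.054),(-.028,-.006,.082),(-.028,.006,.082),(.028,.006,.082),(.028,-.006,.082)]
px=[(303,161),(521,160),(512,352),(317,352),(401,219),(423,219),(423,320),(402,320)]
x,r=fit(P,[(m,i,u/1.42,v/1.42) for i,(u,v) in enumerate(px)],[.4745,.169,.04]); print(x,r.tolist())
s=sensors.sense(); print(s['t'],s['tcp_pos'])
E
```

```text
[0.47400171 0.17358096 0.05681059] [[-1.5, -1.6], [1.0, -2.5], [-0.5, -0.3], [-1.3, 1.0], [0.3, 3.8], [0.2, 3.7], [0.3, -0.3], [0.6, -0.1]]
2.85 [0.47467014 0.17078003 0.23129556]
```

Emit:
{"method": "move_arm", "body": {
  "targets": [
    {"dx":0,"dy":0.08,"dz":-0.9,"rx":0,"ry":0,"rz":0},
    {"dx":0,"dy":0,"dz":-0.9,"rx":0,"ry":0,"rz":0},
    {"dx":0,"dy":0,"dz":-0.9,"rx":0,"ry":0,"rz":0},
    {"dx":0,"dy":0,"dz":-0.9,"rx":0,"ry":0,"rz":0},
    {"dx":0,"dy":0,"dz":-0.9,"rx":0,"ry":0,"rz":0},
    {"dx":0,"dy":0,"dz":-0.9,"rx":0,"ry":0,"rz":0},
    {"dx":0,"dy":0,"dz":-0.9,"rx":0,"ry":0,"rz":0},
    {"dx":0,"dy":0,"dz":-0.5,"rx":0,"ry":0,"rz":0},
    {"dx":0,"dy":0,"dz":-0.4,"rx":0,"ry":0,"rz":0},
    {"dx":0,"dy":0,"dz":0,"rx":0,"ry":0,"rz":0}
  ],
  "claw": 50
}}

```text
t: 4.1
tcp_pos: [0.4745, 0.1723, 0.0509]
tool_rot: [-0.023, 1.0, -0.0, -0.0]
force: [0.6, -0.3, 0.2]
finger_gap: 0.497
gripper_force: 0.0
```

Emit:
{"method": "move_arm", "body": {
  "targets": [
    {"dx":0,"dy":0,"dz":0,"rx":0,"ry":0,"rz":0},
    {"dx":0,"dy":0,"dz":0,"rx":0,"ry":0,"rz":0},
    {"dx":0,"dy":0,"dz":0,"rx":0,"ry":0,"rz":0},
    {"dx":0,"dy":0,"dz":0,"rx":0,"ry":0,"rz":0},
    {"dx":0,"dy":0,"dz":0,"rx":0,"ry":0,"rz":0},
    {"dx":0,"dy":0,"dz":0,"rx":0,"ry":0,"rz":0},
    {"dx":0,"dy":0,"dz":0,"rx":0,"ry":0,"rz":0},
    {"dx":0,"dy":0,"dz":0,"rx":0,"ry":0,"rz":0},
    {"dx":0,"dy":0,"dz":0,"rx":0,"ry":0,"rz":0},
    {"dx":0,"dy":0,"dz":0,"rx":0,"ry":0,"rz":0}
  ],
  "claw": 0,
  "newtons": 60
}}

```text
t: 5.35
tcp_pos: [0.4752, 0.1722, 0.0519]
tool_rot: [-0.023, 1.0, -0.0, 0.001]
force: [-0.3, -0.2, 5.7]
finger_gap: 0.13
gripper_force: 59.3
```

Emit:
{"method": "move_arm", "body": {
  "targets": [
    {"dx":0,"dy":0,"dz":0.87,"rx":0,"ry":0,"rz":0},
    {"dx":0,"dy":0,"dz":0.87,"rx":0,"ry":0,"rz":0},
    {"dx":0,"dy":0,"dz":0.87,"rx":0,"ry":0,"rz":0},
    {"dx":0,"dy":0,"dz":0.87,"rx":0,"ry":0,"rz":0},
    {"dx":0,"dy":0,"dz":0.87,"rx":0,"ry":0,"rz":0},
    {"dx":0,"dy":0,"dz":0.87,"rx":0,"ry":0,"rz":0},
    {"dx":0,"dy":-0.4,"dz":0,"rx":0,"ry":0,"rz":0},
    {"dx":0,"dy":-0.8,"dz":0,"rx":0,"ry":0,"rz":0},
    {"dx":0,"dy":-1,"dz":0,"rx":0,"ry":0,"rz":0},
    {"dx":0,"dy":-1,"dz":0,"rx":0,"ry":0,"rz":0}
  ]
}}

```text
t: 6.6
tcp_pos: [0.4733, 0.0911, 0.1802]
tool_rot: [-0.023, 1.0, 0.0, -0.002]
force: [-0.1, -0.2, -3.1]
finger_gap: 0.131
gripper_force: 58.9
```

Emit:
{"method": "move_arm", "body": {
  "targets": [
    {"dx":-0.104,"dy":-1,"dz":0,"rx":0,"ry":0,"rz":-0.0187},
    {"dx":-0.104,"dy":-1,"dz":0,"rx":0,"ry":0,"rz":-0.0187},
    {"dx":-0.104,"dy":-1,"dz":0,"rx":0,"ry":0,"rz":-0.0187},
    {"dx":-0.104,"dy":-1,"dz":0,"rx":0,"ry":0,"rz":-0.0187},
    {"dx":-0.104,"dy":-1,"dz":0,"rx":0,"ry":0,"rz":-0.0187},
    {"dx":-0.104,"dy":-1,"dz":0,"rx":0,"ry":0,"rz":-0.0187},
    {"dx":-0.104,"dy":-1,"dz":0,"rx":0,"ry":0,"rz":-0.0187},
    {"dx":-0.104,"dy":-1,"dz":0,"rx":0,"ry":0,"rz":-0.0187},
    {"dx":-0.104,"dy":-1,"dz":0,"rx":0,"ry":0,"rz":-0.0187},
    {"dx":-0.104,"dy":-1,"dz":0,"rx":0,"ry":0,"rz":-0.0187}
  ]
}}

```text
t: 7.85
tcp_pos: [0.4472, -0.1584, 0.1802]
tool_rot: [0.026, 1.0, 0.001, -0.001]
force: [1.4, -0.2, -3.3]
finger_gap: 0.135
gripper_force: 58.9
```

Emit:
{"method": "move_arm", "body": {
  "targets": [
    {"dx":0,"dy":0,"dz":-0.3,"rx":0,"ry":0,"rz":0},
    {"dx":0,"dy":0,"dz":-0.4,"rx":0,"ry":0,"rz":0},
    {"dx":0,"dy":0,"dz":-0.4,"rx":0,"ry":0,"rz":0},
    {"dx":0,"dy":0,"dz":-0.4,"rx":0,"ry":0,"rz":0},
    {"dx":0,"dy":0,"dz":-0.4,"rx":0,"ry":0,"rz":0},
    {"dx":0,"dy":0,"dz":-0.4,"rx":0,"ry":0,"rz":0},
    {"dx":0,"dy":0,"dz":0,"rx":0,"ry":0,"rz":0},
    {"dx":0,"dy":0,"dz":0,"rx":0,"ry":0,"rz":0},
    {"dx":0,"dy":0,"dz":0,"rx":0,"ry":0,"rz":0},
    {"dx":0,"dy":0,"dz":0,"rx":0,"ry":0,"rz":0}
  ]
}}

```text
t: 9.1
tcp_pos: [0.4489, -0.1579, 0.1246]
tool_rot: [0.026, 1.0, -0.0, 0.0]
force: [0.3, -0.1, -3.5]
finger_gap: 0.133
gripper_force: 58.9
```

```bash
python3 - <<'E'
from h import *
import pickle
s=sensors.sense(); print(s['t'],s['tcp_pos'],s['tool_rot'],s['finger_gap'],s['force'])
a,ma=snap('side','side1.png'); b,mb=snap('scene','scene1.png')
for n,m in (('side',ma),('scene',mb)): print(n,proj(m,[.448,-.157,.05]))
A=cv2.resize(a[215:355,215:360],None,fx=2.75,fy=4.2/4.2*2.75*1.0,interpolation=cv2.INTER_CUBIC)
B=cv2.resize(b[195:335,255:400],None,fx=2.75,fy=2.75,interpolation=cv2.INTER_CUBIC)
cv2.imwrite('pics/p1.png',np.hstack([A,B])[:,:,::-1])
E
```

```text
9.1 [ 0.44887997 -0.15790899  0.12464563] [ 2.58567567e-02  9.99665575e-01 -2.17292694e-04  3.46165032e-04] 0.13303843524371264 [ 0.28676649 -0.08787132 -3.45201295]
side [291.90525563 288.264773  ]
scene [323.59329624 252.24058045]
```

View pics/p1.png

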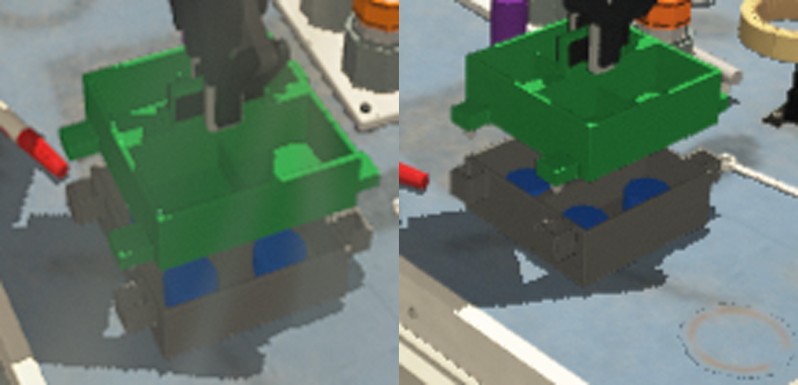

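The left half (side view) and right half (scene view) show the green tray hanging roughly centred above the grey one, with the pin over the near lug at about (557,180) in the right half. I'll refine the relative offset with an edge fit on both rims.

```bash
cat > edge.py <<'E'
from h import *
from scipy.optimize import minimize
def grad(path,s):
    g=cv2.cvtColor(cv2.imread(path),cv2.COLOR_BGR2LAB).astype(np.float32); g=cv2.GaussianBlur(g,(0,0),s)
    return sum(np.hypot(cv2.Sobel(g[:,:,k],cv2.CV_32F,1,0),cv2.Sobel(g[:,:,k],cv2.CV_32F,0,1)) for k in range(3)).clip(0,120)
def rect(x0,x1,y0,y1,z,n=60):
    t=np.linspace(0,1,n); a=[]
    for p,q in (((x0,y0),(x1,y0)),((x1,y0),(x1,y1)),((x1,y1),(x0,y1)),((x0,y1),(x0,y0))):
        a.append(np.c_[p[0]+t*(q[0]-p[0]),p[1]+t*(q[1]-p[1]),0*t+z])
    return np.vstack(a)
def score(P,x,views,s):
    c,sn=np.cos(x[2]),np.sin(x[2]); W=np.c_[x[0]+c*P[:,0]-sn*P[:,1],x[1]+sn*P[:,0]+c*P[:,1],P[:,2]]
    t=0
    for G,m in views:
        E=np.array(m['extrinsics']); q=W@E[:3,:3].T+E[:3,3]
        u=(m['fx']*q[:,0]/q[:,2]+m['cx']).astype(np.float32); v=(m['fy']*q[:,1]/q[:,2]+m['cy']).astype(np.float32)
        t+=cv2.remap(G,u[None],v[None],cv2.INTER_LINEAR).mean()
    return -t
def efit(P,x0,imgs,models):
    x=np.array(x0,float)
    for s in (2.5,1.5,0.8):
        views=[(grad(p,s),m) for p,m in zip(imgs,models)]; best=None
        d=.004*s/2.5
        for _ in range(3):
            g=[(score(P,x+[i*d/4,j*d/4,k*d*3],views,s),i,j,k) for i in range(-6,7) for j in range(-6,7) for k in range(-3,4)]
            b=min(g); x=x+[b[1]*d/4,b[2]*d/4,b[3]*d*3]; d/=2
    return x,b[0]
E
python3 - <<'E'
from edge import *
import pickle
ms=pickle.load(open('m0.pkl','rb'))
m1=[cams.camera_model(n) for n in ('side','scene')]
def rim(z): return np.vstack([rect(-.0615,.0615,-.064,.064,z),rect(-.0575,.0575,-.06,.06,z)])
for sel in ((0,1),(0,),(1,)):
    I0=[['pics/side0.png','pics/scene0.png'][i] for i in sel]; I1=[['pics/side1.png','pics/scene1.png'][i] for i in sel]
    M=[m1[i] for i in sel]
    print(sel,'grey',efit(rim(.044),[.448,-.157,-.05],I0,M),'green',efit(rim(.1267),[.448,-.157,-.05],I1,M))
E
```

```text
(0, 1) grey (array([ 0.45071, -0.15605, -0.03308]), np.float32(-208.69649)) green (array([ 0.44978, -0.15739, -0.04496]), np.float32(-165.05869))
(0,) grey (array([ 0.45071, -0.15633, -0.0344 ]), np.float32(-98.59531)) green (array([ 0.44974, -0.15927, -0.06956]), np.float32(-79.61549))
(1,) grey (array([ 0.4473 , -0.15492, -0.04292]), np.float32(-112.36195)) green (array([ 0.44455, -0.15523,  0.03064]), np.float32(-86.68831))
```

Emit:
{"method": "move_arm", "body": {
  "targets": [
    {"dx":0.04,"dy":0.05,"dz":0,"rx":0,"ry":0,"rz":0.023},
    {"dx":0,"dy":0,"dz":-0.2,"rx":0,"ry":0,"rz":0},
    {"dx":0,"dy":0,"dz":-0.2,"rx":0,"ry":0,"rz":0},
    {"dx":0,"dy":0,"dz":-0.2,"rx":0,"ry":0,"rz":0},
    {"dx":0,"dy":0,"dz":-0.2,"rx":0,"ry":0,"rz":0},
    {"dx":0,"dy":0,"dz":-0.2,"rx":0,"ry":0,"rz":0},
    {"dx":0,"dy":0,"dz":-0.16,"rx":0,"ry":0,"rz":0},
    {"dx":0,"dy":0,"dz":-0.1,"rx":0,"ry":0,"rz":0},
    {"dx":0,"dy":0,"dz":-0.1,"rx":0,"ry":0,"rz":0},
    {"dx":0,"dy":0,"dz":0,"rx":0,"ry":0,"rz":0}
  ]
}}

```text
t: 10.45
tcp_pos: [0.4496, -0.1565, 0.0902]
tool_rot: [0.02, 1.0, 0.0, -0.0]
force: [-0.3, 0.5, -3.2]
finger_gap: 0.13
gripper_force: 59.0
```

Emit:
{"method": "move_arm", "body": {
  "targets": [
    {"dx":0,"dy":0,"dz":-0.06,"rx":0,"ry":0,"rz":0},
    {"dx":0,"dy":0,"dz":-0.06,"rx":0,"ry":0,"rz":0},
    {"dx":0,"dy":0,"dz":-0.06,"rx":0,"ry":0,"rz":0},
    {"dx":0,"dy":0,"dz":-0.06,"rx":0,"ry":0,"rz":0},
    {"dx":0,"dy":0,"dz":-0.04,"rx":0,"ry":0,"rz":0},
    {"dx":0,"dy":0,"dz":0,"rx":0,"ry":0,"rz":0},
    {"dx":0,"dy":0,"dz":0,"rx":0,"ry":0,"rz":0},
    {"dx":0,"dy":0,"dz":0,"rx":0,"ry":0,"rz":0},
    {"dx":0,"dy":0,"dz":0,"rx":0,"ry":0,"rz":0},
    {"dx":0,"dy":0,"dz":0,"rx":0,"ry":0,"rz":0}
  ]
}}

```text
t: 11.7
tcp_pos: [0.4497, -0.1565, 0.0841]
tool_rot: [0.02, 1.0, -0.0, 0.0]
force: [-2.2, 0.2, 5.8]
finger_gap: 0.131
gripper_force: 60.2
```

Emit:
{"method": "move_arm", "body": {
  "targets": [
    {"dx":0,"dy":0,"dz":0,"rx":0,"ry":0,"rz":0},
    {"dx":0,"dy":0,"dz":0,"rx":0,"ry":0,"rz":0},
    {"dx":0,"dy":0,"dz":0,"rx":0,"ry":0,"rz":0},
    {"dx":0,"dy":0,"dz":0,"rx":0,"ry":0,"rz":0},
    {"dx":0,"dy":0,"dz":0.4,"rx":0,"ry":0,"rz":0},
    {"dx":0,"dy":0,"dz":0.8,"rx":0,"ry":0,"rz":0},
    {"dx":0,"dy":0,"dz":1,"rx":0,"ry":0,"rz":0},
    {"dx":0,"dy":0,"dz":1,"rx":0,"ry":0,"rz":0},
    {"dx":0,"dy":0,"dz":1,"rx":0,"ry":0,"rz":0},
    {"dx":0,"dy":0,"dz":1,"rx":0,"ry":0,"rz":0}
  ],
  "claw": 45
}}

```text
t: 12.95
tcp_pos: [0.4495, -0.1564, 0.2148]
tool_rot: [0.02, 1.0, -0.0, 0.0]
force: [-0.3, -0.2, 0.7]
finger_gap: 0.451
gripper_force: 0.0
```

Emit:
{"method": "move_arm", "body": {
  "targets": [
    {"dx":0,"dy":0,"dz":1,"rx":0,"ry":0,"rz":0},
    {"dx":0,"dy":0,"dz":1,"rx":0,"ry":0,"rz":0},
    {"dx":0,"dy":0,"dz":0,"rx":0,"ry":0,"rz":0},
    {"dx":0,"dy":0,"dz":0,"rx":0,"ry":0,"rz":0},
    {"dx":0,"dy":0,"dz":0,"rx":0,"ry":0,"rz":0},
    {"dx":0,"dy":0,"dz":0,"rx":0,"ry":0,"rz":0},
    {"dx":0,"dy":0,"dz":0,"rx":0,"ry":0,"rz":0},
    {"dx":0,"dy":0,"dz":0,"rx":0,"ry":0,"rz":0},
    {"dx":0,"dy":0,"dz":0,"rx":0,"ry":0,"rz":0},
    {"dx":0,"dy":0,"dz":0,"rx":0,"ry":0,"rz":0}
  ]
}}

```text
t: 14.2
tcp_pos: [0.4497, -0.1565, 0.2633]
tool_rot: [0.02, 1.0, -0.0, 0.0]
force: [-0.6, -0.7, 0.3]
finger_gap: 0.451
gripper_force: 0.0
```

```bash
python3 - <<'E'
from edge import *
import pickle
s=sensors.sense(); print(s['t'],s['tcp_pos'],s['tool_rot'],s['finger_gap'],s['force'])
w,mw=snap('wrist','w3.png'); pickle.dump(mw,open('mw3.pkl','wb'))
a,ma=snap('side','side2.png'); b,mb=snap('scene','scene2.png')
def rim(z): return np.vstack([rect(-.0615,.0615,-.064,.064,z),rect(-.0575,.0575,-.06,.06,z)])
print(efit(rim(.086),[.4497,-.1565,-.04],['pics/w3.png'],[mw]))
print(efit(rim(.086),[.4497,-.1565,-.04],['pics/side2.png','pics/scene2.png'],[ma,mb]))
A=cv2.resize(w,(560,420)); B=cv2.resize(b[195:300,255:380],None,fx=1.9,fy=1.9); B=cv2.copyMakeBorder(B,0,420-B.shape[0],0,0,cv2.BORDER_CONSTANT)
cv2.imwrite('pics/p2.png',np.hstack([A,B])[:,:,::-1])
E
```

```text
14.2 [ 0.4497127  -0.15652228  0.26332056] [ 1.98290888e-02  9.99803384e-01 -8.06191609e-06  2.79381393e-05] 0.4513913029517741 [-0.56317458 -0.6768103   0.28965275]
(array([ 0.44985, -0.156  , -0.03916]), np.float32(-101.06816))
(array([ 0.4499 , -0.15686, -0.02836]), np.float32(-193.28528))
```

View pics/p2.png

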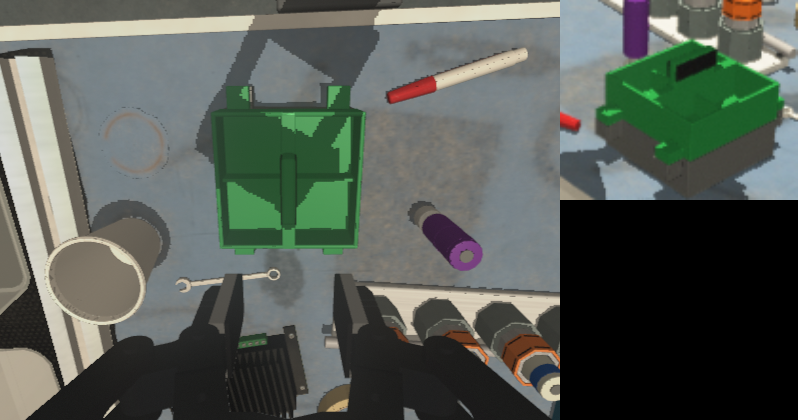

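The green tray is fully down on the grey one (right inset), centred about (288,180) in the wrist view, and the marker, spanner and purple part are untouched. Next I'll choose the wrist turn for the collars.

```bash
python3 - <<'E'
from h import *
import pickle
s=sensors.sense(); print(s['q'].round(3))
m=pickle.load(open('m0.pkl','rb'))['side']
for n,p in (('bottle base',(373,177)),('beaker base',(388,202)),('tape',(423,222)),('box corner',(327,160)),('drawer corner',(386,172))): print(n,ray(m,*p,0).round(3))
E
```

```text
[-0.57   0.284  1.755  0.     1.103 -2.101]
bottle base [0.823 0.131 0.   ]
beaker base [0.792 0.027 0.   ]
tape [ 0.816 -0.068  0.   ]
box corner [0.761 0.256 0.   ]
drawer corner [0.867 0.136 0.   ]
```

Emit:
{"method": "move_arm", "body": {
  "targets": [
    {"dx":0.78,"dy":0.68,"dz":0,"rx":0,"ry":0,"rz":-0.31},
    {"dx":0.78,"dy":0.68,"dz":0,"rx":0,"ry":0,"rz":-0.31},
    {"dx":0.78,"dy":0.68,"dz":0,"rx":0,"ry":0,"rz":-0.31},
    {"dx":0.78,"dy":0.68,"dz":0,"rx":0,"ry":0,"rz":-0.31},
    {"dx":0.78,"dy":0.68,"dz":0,"rx":0,"ry":0,"rz":-0.31},
    {"dx":0.78,"dy":0.68,"dz":0,"rx":0,"ry":0,"rz":-0.31},
    {"dx":0.78,"dy":0.68,"dz":0,"rx":0,"ry":0,"rz":-0.31},
    {"dx":0.78,"dy":0.68,"dz":0,"rx":0,"ry":0,"rz":-0.31},
    {"dx":0.78,"dy":0.68,"dz":0,"rx":0,"ry":0,"rz":-0.31},
    {"dx":0.78,"dy":0.68,"dz":0,"rx":0,"ry":0,"rz":-0.31}
  ],
  "claw": 100
}}

```text
t: 15.6
tcp_pos: [0.6452, 0.0141, 0.2631]
tool_rot: [0.741, 0.672, -0.0, -0.0]
force: [0.3, -0.2, 0.8]
finger_gap: 0.997
gripper_force: 0.0
```

Emit:
{"method": "move_arm", "body": {
  "targets": [
    {"dx":0,"dy":0,"dz":0,"rx":0,"ry":0,"rz":0},
    {"dx":0,"dy":0,"dz":0,"rx":0,"ry":0,"rz":0},
    {"dx":0,"dy":0,"dz":0,"rx":0,"ry":0,"rz":0},
    {"dx":0,"dy":0,"dz":0,"rx":0,"ry":0,"rz":0},
    {"dx":0,"dy":0,"dz":0,"rx":0,"ry":0,"rz":0},
    {"dx":0,"dy":0,"dz":0,"rx":0,"ry":0,"rz":0},
    {"dx":0,"dy":0,"dz":0,"rx":0,"ry":0,"rz":0},
    {"dx":0,"dy":0,"dz":0,"rx":0,"ry":0,"rz":0},
    {"dx":0,"dy":0,"dz":0,"rx":0,"ry":0,"rz":0},
    {"dx":0,"dy":0,"dz":0,"rx":0,"ry":0,"rz":0}
  ]
}}

```text
t: 16.85
tcp_pos: [0.6447, 0.0135, 0.2633]
tool_rot: [0.739, 0.674, -0.0, -0.0]
force: [0.0, -1.2, 0.0]
finger_gap: 0.998
gripper_force: 0.0
```

```bash
python3 - <<'E'
from h import *
import pickle
s=sensors.sense(); print(s['t'],s['tcp_pos'],s['tool_rot'],s['q'].round(2))
w,mw=snap('wrist'); pickle.dump(mw,open('mw4.pkl','wb'))
cv2.imwrite('pics/w4.png',cv2.resize(w[:,:,::-1],None,fx=1.42,fy=1.42,interpolation=cv2.INTER_CUBIC))
for p in [(.6372,-.0609,.121),(.6444,.0147,.121),(.6516,.0904,.121),(.6588,.1661,.092)]: print((proj(mw,p)*1.42).round(0))
E
```

```text
16.85 [0.64468442 0.01350867 0.26326446] [ 7.38855382e-01  6.73864023e-01 -3.46101754e-05 -3.50585766e-05] [-0.15  0.52  1.34 -0.    1.27 -0.06]
[408. 399.]
[408. 278.]
[408. 134.]
[409. -24.]
```

View pics/w4.png

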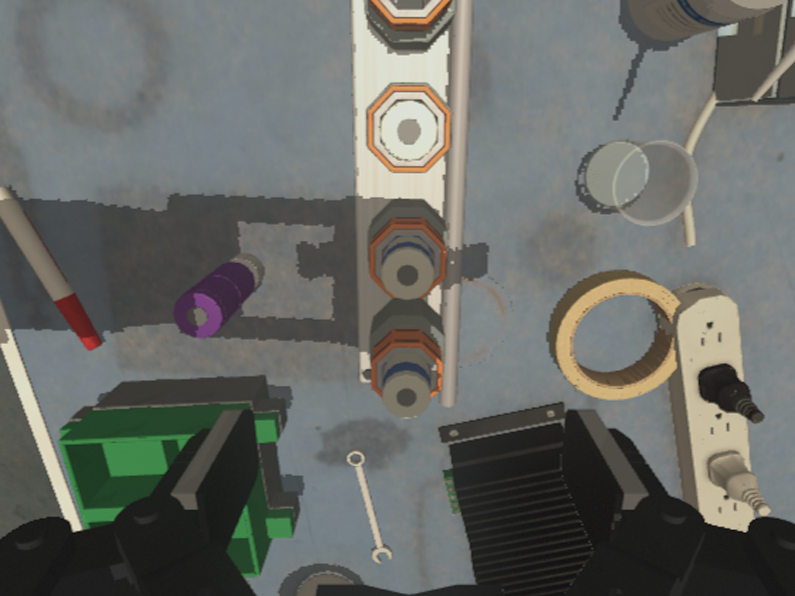

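The wrist view shows the filter-top holes at (407,398), (407,275) and (408,131) for ports 1 to 3, close to prediction. The heat sink's near edge is at about (440,430)-(562,405).

```bash
python3 - <<'E'
from fit import *
import pickle
m=pickle.load(open('mw4.pkl','rb'))
P=[(0,-.114,.121),(0,-.038,.121),(0,.038,.121)]
px=[(407,398),(407,275),(408,131)]
x,r=fit(P,[(m,i,u/1.42,v/1.42) for i,(u,v) in enumerate(px)],[.648,.0526,-.095]); print(x.round(4),r.tolist())
for p in P: print((x[0]-np.sin(x[2])*p[1]).round(4),(x[1]+np.cos(x[2])*p[1]).round(4), end=' ; ')
for z in (0,.03): print('sink',[ray(m,u/1.42,v/1.42,z).round(3) for u,v in ((440,428),(562,404))])
print('bar',ray(m,470/1.42,200/1.42,.02).round(3))
E
```

```text
[ 0.6478  0.0538 -0.0969] [[-0.1, -0.4], [0.2, 0.3], [-0.1, 0.1]]
0.6368 -0.0597 ; 0.6441 0.016 ; 0.6515 0.0916 ; sink [array([ 0.656, -0.159,  0.   ]), array([ 0.762, -0.145,  0.   ])]
sink [array([ 0.656, -0.14 ,  0.03 ]), array([ 0.754, -0.127,  0.03 ])]
bar [0.691 0.039 0.02 ]
```

Emit:
{"method": "move_arm", "body": {
  "targets": [
    {"dx":-0.1,"dy":-0.98,"dz":0,"rx":0,"ry":0,"rz":0},
    {"dx":-0.1,"dy":-0.98,"dz":0,"rx":0,"ry":0,"rz":0},
    {"dx":-0.1,"dy":-0.98,"dz":0,"rx":0,"ry":0,"rz":0},
    {"dx":0,"dy":0,"dz":0,"rx":0,"ry":0,"rz":0},
    {"dx":0,"dy":0,"dz":-1,"rx":0,"ry":0,"rz":0},
    {"dx":0,"dy":0,"dz":-1,"rx":0,"ry":0,"rz":0},
    {"dx":0,"dy":0,"dz":-1,"rx":0,"ry":0,"rz":0},
    {"dx":0,"dy":0,"dz":-1,"rx":0,"ry":0,"rz":0},
    {"dx":0,"dy":0,"dz":-1,"rx":0,"ry":0,"rz":0},
    {"dx":0,"dy":0,"dz":0,"rx":0,"ry":0,"rz":0}
  ],
  "claw": 80,
  "newtons": 40
}}

```text
t: 18.15
tcp_pos: [0.6357, -0.0585, 0.1362]
tool_rot: [0.739, 0.674, -0.001, -0.002]
force: [-0.2, 0.1, -0.2]
finger_gap: 0.798
gripper_force: 0.0
```

Emit:
{"method": "move_arm", "body": {
  "targets": [
    {"dx":0,"dy":0,"dz":-0.6,"rx":0,"ry":0,"rz":0},
    {"dx":0,"dy":0,"dz":-0.6,"rx":0,"ry":0,"rz":0},
    {"dx":0,"dy":0,"dz":-0.6,"rx":0,"ry":0,"rz":0},
    {"dx":0,"dy":0,"dz":-0.6,"rx":0,"ry":0,"rz":0},
    {"dx":0,"dy":0,"dz":-0.4,"rx":0,"ry":0,"rz":0},
    {"dx":0,"dy":0,"dz":-0.3,"rx":0,"ry":0,"rz":0},
    {"dx":0,"dy":0,"dz":0,"rx":0,"ry":0,"rz":0},
    {"dx":0,"dy":0,"dz":0,"rx":0,"ry":0,"rz":0},
    {"dx":0,"dy":0,"dz":0,"rx":0,"ry":0,"rz":0},
    {"dx":0,"dy":0,"dz":0,"rx":0,"ry":0,"rz":0}
  ]
}}

```text
t: 19.4
tcp_pos: [0.6375, -0.0601, 0.0613]
tool_rot: [0.739, 0.674, 0.0, 0.0]
force: [-0.7, 0.4, 0.5]
finger_gap: 0.797
gripper_force: 0.0
```

Emit:
{"method": "move_arm", "body": {
  "targets": [
    {"dx":0,"dy":0,"dz":0,"rx":0,"ry":0,"rz":0},
    {"dx":0,"dy":0,"dz":0,"rx":0,"ry":0,"rz":0},
    {"dx":0,"dy":0,"dz":0,"rx":0,"ry":0,"rz":0},
    {"dx":0,"dy":0,"dz":0,"rx":0,"ry":0,"rz":0},
    {"dx":0,"dy":0,"dz":0,"rx":0,"ry":0,"rz":0},
    {"dx":0,"dy":0,"dz":0,"rx":0,"ry":0,"rz":0},
    {"dx":0,"dy":0,"dz":0,"rx":0,"ry":0,"rz":0},
    {"dx":0,"dy":0,"dz":0,"rx":0,"ry":0,"rz":0},
    {"dx":0,"dy":0,"dz":0,"rx":0,"ry":0,"rz":0},
    {"dx":0,"dy":0,"dz":0,"rx":0,"ry":0,"rz":0}
  ],
  "claw": 0,
  "newtons": 40
}}

```text
t: 20.65
tcp_pos: [0.6361, -0.0599, 0.0613]
tool_rot: [0.739, 0.674, -0.001, -0.001]
force: [-4.5, -0.3, 4.4]
finger_gap: 0.533
gripper_force: 41.8
```

Emit:
{"method": "move_arm", "body": {
  "targets": [
    {"dx":-0.03,"dy":0,"dz":0.08,"rx":0,"ry":0,"rz":0},
    {"dx":0,"dy":0,"dz":0.08,"rx":0,"ry":0,"rz":0},
    {"dx":0,"dy":0,"dz":0.08,"rx":0,"ry":0,"rz":0},
    {"dx":0,"dy":0,"dz":0.08,"rx":0,"ry":0,"rz":0},
    {"dx":0,"dy":0,"dz":0.08,"rx":0,"ry":0,"rz":0},
    {"dx":0,"dy":0,"dz":0.04,"rx":0,"ry":0,"rz":0},
    {"dx":0,"dy":0,"dz":0,"rx":0,"ry":0,"rz":0},
    {"dx":0,"dy":0,"dz":0,"rx":0,"ry":0,"rz":0},
    {"dx":0,"dy":0,"dz":0,"rx":0,"ry":0,"rz":0},
    {"dx":0,"dy":0,"dz":0,"rx":0,"ry":0,"rz":0}
  ]
}}

```text
t: 21.9
tcp_pos: [0.636, -0.0599, 0.0717]
tool_rot: [0.739, 0.674, -0.0, -0.0]
force: [-2.7, 0.0, -6.7]
finger_gap: 0.532
gripper_force: 45.2
```

```bash
python3 - <<'E'
from h import *
w,mw=snap('side','side3.png')
cv2.imwrite('pics/p3.png',cv2.resize(w[130:260,290:390],None,fx=4,fy=4,interpolation=cv2.INTER_CUBIC)[:,:,::-1])
E
```

```text
(no output)
```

View pics/p3.png

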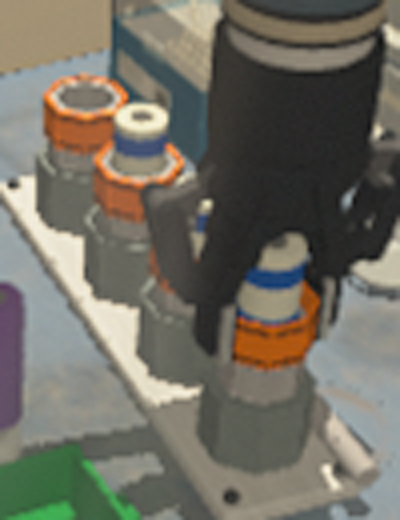

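The crop shows the port 1 filter popped up, with white visible below its blue band at (275,295) and the collar held up at (278,335). I'll let go of the collar and take the filter itself.

Emit:
{"method": "move_arm", "body": {
  "targets": [
    {"dx":0,"dy":0,"dz":0,"rx":0,"ry":0,"rz":0},
    {"dx":0,"dy":0,"dz":0,"rx":0,"ry":0,"rz":0},
    {"dx":0,"dy":0,"dz":0,"rx":0,"ry":0,"rz":0},
    {"dx":0,"dy":0,"dz":0,"rx":0,"ry":0,"rz":0},
    {"dx":0,"dy":0,"dz":0.26,"rx":0,"ry":0,"rz":0},
    {"dx":0,"dy":0,"dz":0.4,"rx":0,"ry":0,"rz":0},
    {"dx":0,"dy":0,"dz":0.4,"rx":0,"ry":0,"rz":0},
    {"dx":0,"dy":0,"dz":0,"rx":0,"ry":0,"rz":0},
    {"dx":0,"dy":0,"dz":0,"rx":0,"ry":0,"rz":0},
    {"dx":0,"dy":0,"dz":0,"rx":0,"ry":0,"rz":0}
  ],
  "claw": 80
}}

```text
t: 23.2
tcp_pos: [0.6361, -0.0599, 0.098]
tool_rot: [0.739, 0.674, -0.0, -0.0]
force: [0.2, 0.8, 0.6]
finger_gap: 0.804
gripper_force: 0.0
```

Emit:
{"method": "move_arm", "body": {
  "targets": [
    {"dx":0,"dy":0,"dz":0,"rx":0,"ry":0,"rz":0},
    {"dx":0,"dy":0,"dz":0,"rx":0,"ry":0,"rz":0},
    {"dx":0,"dy":0,"dz":0,"rx":0,"ry":0,"rz":0},
    {"dx":0,"dy":0,"dz":0,"rx":0,"ry":0,"rz":0},
    {"dx":0,"dy":0,"dz":0,"rx":0,"ry":0,"rz":0},
    {"dx":0,"dy":0,"dz":0,"rx":0,"ry":0,"rz":0},
    {"dx":0,"dy":0,"dz":0,"rx":0,"ry":0,"rz":0},
    {"dx":0,"dy":0,"dz":0,"rx":0,"ry":0,"rz":0},
    {"dx":0,"dy":0,"dz":0,"rx":0,"ry":0,"rz":0},
    {"dx":0,"dy":0,"dz":0,"rx":0,"ry":0,"rz":0}
  ],
  "claw": 0,
  "newtons": 30
}}

```text
t: 24.45
tcp_pos: [0.6367, -0.0601, 0.0987]
tool_rot: [0.739, 0.674, 0.0, 0.0]
force: [-0.3, -0.1, 5.3]
finger_gap: 0.346
gripper_force: 32.4
```

Emit:
{"method": "move_arm", "body": {
  "targets": [
    {"dx":0,"dy":0,"dz":0.2,"rx":0,"ry":0,"rz":0},
    {"dx":0,"dy":0,"dz":0.4,"rx":0,"ry":0,"rz":0},
    {"dx":0,"dy":0,"dz":0.5,"rx":0,"ry":0,"rz":0},
    {"dx":0,"dy":0,"dz":0.6,"rx":0,"ry":0,"rz":0},
    {"dx":0,"dy":0,"dz":0.6,"rx":0,"ry":0,"rz":0},
    {"dx":0,"dy":0,"dz":0.6,"rx":0,"ry":0,"rz":0},
    {"dx":0,"dy":0,"dz":0.6,"rx":0,"ry":0,"rz":0},
    {"dx":0,"dy":0,"dz":0.6,"rx":0,"ry":0,"rz":0},
    {"dx":0,"dy":0,"dz":0.2,"rx":0,"ry":0,"rz":0},
    {"dx":0,"dy":0,"dz":0,"rx":0,"ry":0,"rz":0}
  ]
}}

```text
t: 25.7
tcp_pos: [0.6365, -0.06, 0.2061]
tool_rot: [0.739, 0.674, 0.0, 0.0]
force: [0.2, -0.4, -0.5]
finger_gap: 0.341
gripper_force: 30.8
```

```bash
cat > chk.py <<'E'
from edge import *
import sys
def rim(z): return np.vstack([rect(-.0615,.0615,-.064,.064,z),rect(-.0575,.0575,-.06,.06,z)])
k=sys.argv[1]
s=sensors.sense(); print(s['t'],s['tcp_pos'].round(4),s['force'].round(1),round(s['finger_gap'],3))
a,ma=snap('side',f'side_{k}.png'); b,mb=snap('scene',f'scene_{k}.png')
x,sc=efit(rim(.086),[.4499,-.1566,-.035],[f'pics/side_{k}.png',f'pics/scene_{k}.png'],[ma,mb]); print(x,sc)
r=cv2.imread('pics/scene2.png').astype(int); d=np.abs(r-b[:,:,::-1].astype(int)).max(2)[205:300,268:372]; print('changed px',(d>50).sum())
E
python3 chk.py a
```

```text
25.7 [ 0.6365 -0.06    0.2061] [ 0.2 -0.4 -0.5] 0.341
[ 0.44768 -0.15726 -0.0134 ] -219.89282
changed px 1168
```

Emit:
{"method": "move_arm", "body": {
  "targets": [
    {"dx":-0.87,"dy":-0.51,"dz":0,"rx":0,"ry":0,"rz":0},
    {"dx":-0.87,"dy":-0.51,"dz":0,"rx":0,"ry":0,"rz":0},
    {"dx":-0.87,"dy":-0.51,"dz":0,"rx":0,"ry":0,"rz":0},
    {"dx":-0.87,"dy":-0.51,"dz":0,"rx":0,"ry":0,"rz":0},
    {"dx":-0.87,"dy":-0.51,"dz":0,"rx":0,"ry":0,"rz":0},
    {"dx":-0.87,"dy":-0.51,"dz":0,"rx":0,"ry":0,"rz":0},
    {"dx":-0.87,"dy":-0.51,"dz":0,"rx":0,"ry":0,"rz":0},
    {"dx":-0.87,"dy":-0.51,"dz":0,"rx":0,"ry":0,"rz":0},
    {"dx":-0.87,"dy":-0.51,"dz":0,"rx":0,"ry":0,"rz":0},
    {"dx":-0.87,"dy":-0.51,"dz":0,"rx":0,"ry":0,"rz":0}
  ]
}}

```text
t: 27.05
tcp_pos: [0.4179, -0.1877, 0.2053]
tool_rot: [0.739, 0.674, -0.0, -0.001]
force: [0.3, -0.1, 0.4]
finger_gap: 0.344
gripper_force: 30.8
```

Emit:
{"method": "move_arm", "body": {
  "targets": [
    {"dx":0,"dy":0,"dz":0,"rx":0,"ry":0,"rz":0},
    {"dx":0,"dy":0,"dz":0,"rx":0,"ry":0,"rz":0},
    {"dx":0,"dy":0,"dz":0,"rx":0,"ry":0,"rz":0},
    {"dx":0,"dy":0,"dz":0,"rx":0,"ry":0,"rz":0},
    {"dx":0,"dy":0,"dz":0,"rx":0,"ry":0,"rz":0},
    {"dx":0,"dy":0,"dz":0,"rx":0,"ry":0,"rz":0},
    {"dx":0,"dy":0,"dz":0,"rx":0,"ry":0,"rz":0},
    {"dx":0,"dy":0,"dz":0,"rx":0,"ry":0,"rz":0},
    {"dx":0,"dy":0,"dz":0,"rx":0,"ry":0,"rz":0},
    {"dx":0,"dy":0,"dz":0,"rx":0,"ry":0,"rz":0}
  ]
}}

```text
t: 28.3
tcp_pos: [0.4189, -0.1875, 0.2058]
tool_rot: [0.739, 0.674, 0.0, 0.0]
force: [0.1, -0.0, -0.1]
finger_gap: 0.342
gripper_force: 30.8
```

```bash
python3 - <<'E'
from h import *
s=sensors.sense(); print(s['t'],s['tcp_pos'].round(4),s['force'].round(1),round(s['finger_gap'],3))
a,_=snap('side','side4.png'); b,_=snap('scene','scene4.png')
A=cv2.resize(a[180:350,200:380],None,fx=2.2,fy=2.2,interpolation=cv2.INTER_CUBIC)
B=cv2.resize(b[150:320,240:420],None,fx=2.2,fy=2.2,interpolation=cv2.INTER_CUBIC)
cv2.imwrite('pics/p4.png',np.hstack([A,B])[:,:,::-1])
E
```

```text
28.3 [ 0.4189 -0.1875  0.2058] [ 0.1 -0.  -0.1] 0.342
```

View pics/p4.png

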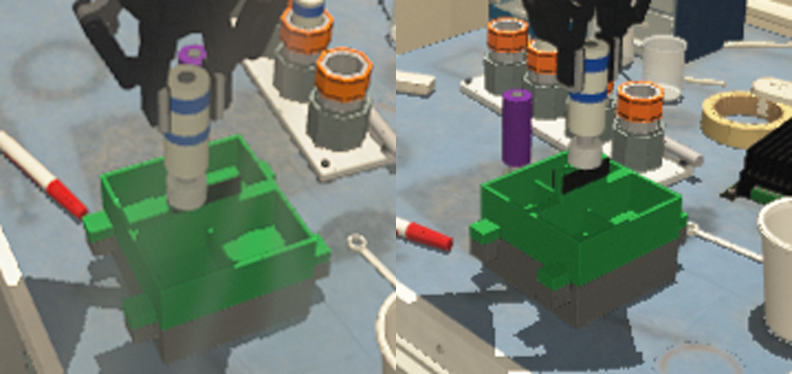

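The filter is held out of the port (left half, foot at (188,195)), collar 1 is home, and the stack is unmoved. Lowering into pocket 4.

Emit:
{"method": "move_arm", "body": {
  "targets": [
    {"dx":0,"dy":0,"dz":-0.5,"rx":0,"ry":0,"rz":0},
    {"dx":0,"dy":0,"dz":-0.6,"rx":0,"ry":0,"rz":0},
    {"dx":0,"dy":0,"dz":-0.6,"rx":0,"ry":0,"rz":0},
    {"dx":0,"dy":0,"dz":-0.6,"rx":0,"ry":0,"rz":0},
    {"dx":0,"dy":0,"dz":-0.5,"rx":0,"ry":0,"rz":0},
    {"dx":0,"dy":0,"dz":-0.4,"rx":0,"ry":0,"rz":0},
    {"dx":0,"dy":0,"dz":-0.15,"rx":0,"ry":0,"rz":0},
    {"dx":0,"dy":0,"dz":-0.1,"rx":0,"ry":0,"rz":0},
    {"dx":0,"dy":0,"dz":0,"rx":0,"ry":0,"rz":0},
    {"dx":0,"dy":0,"dz":0,"rx":0,"ry":0,"rz":0}
  ]
}}

```text
t: 29.65
tcp_pos: [0.4192, -0.1877, 0.1199]
tool_rot: [0.739, 0.674, 0.0, 0.0]
force: [-0.0, -0.2, -1.7]
finger_gap: 0.343
gripper_force: 30.8
```

Emit:
{"method": "move_arm", "body": {
  "targets": [
    {"dx":0,"dy":0,"dz":-0.04,"rx":0,"ry":0,"rz":0},
    {"dx":0,"dy":0,"dz":-0.04,"rx":0,"ry":0,"rz":0},
    {"dx":0,"dy":0,"dz":-0.03,"rx":0,"ry":0,"rz":0},
    {"dx":0,"dy":0,"dz":0,"rx":0,"ry":0,"rz":0},
    {"dx":0,"dy":0,"dz":0,"rx":0,"ry":0,"rz":0},
    {"dx":0,"dy":0,"dz":0,"rx":0,"ry":0,"rz":0},
    {"dx":0,"dy":0,"dz":0,"rx":0,"ry":0,"rz":0},
    {"dx":0,"dy":0,"dz":0,"rx":0,"ry":0,"rz":0},
    {"dx":0,"dy":0,"dz":0,"rx":0,"ry":0,"rz":0},
    {"dx":0,"dy":0,"dz":0,"rx":0,"ry":0,"rz":0}
  ]
}}

```text
t: 30.9
tcp_pos: [0.419, -0.1877, 0.1176]
tool_rot: [0.739, 0.674, -0.0, 0.0]
force: [-1.1, 0.0, 8.0]
finger_gap: 0.344
gripper_force: 31.8
```

Emit:
{"method": "move_arm", "body": {
  "targets": [
    {"dx":0,"dy":0,"dz":0,"rx":0,"ry":0,"rz":0},
    {"dx":0,"dy":0,"dz":0,"rx":0,"ry":0,"rz":0},
    {"dx":0,"dy":0,"dz":0,"rx":0,"ry":0,"rz":0},
    {"dx":0,"dy":0,"dz":0,"rx":0,"ry":0,"rz":0},
    {"dx":0,"dy":0,"dz":0.2,"rx":0,"ry":0,"rz":0},
    {"dx":0,"dy":0,"dz":0.6,"rx":0,"ry":0,"rz":0},
    {"dx":0,"dy":0,"dz":0.8,"rx":0,"ry":0,"rz":0},
    {"dx":0,"dy":0,"dz":0.8,"rx":0,"ry":0,"rz":0},
    {"dx":0,"dy":0,"dz":0.8,"rx":0,"ry":0,"rz":0},
    {"dx":0,"dy":0,"dz":0.8,"rx":0,"ry":0,"rz":0}
  ],
  "claw": 50
}}

```text
t: 32.15
tcp_pos: [0.4188, -0.1874, 0.2178]
tool_rot: [0.739, 0.674, 0.0, 0.0]
force: [-0.2, -0.7, 0.1]
finger_gap: 0.503
gripper_force: 0.0
```

Emit:
{"method": "move_arm", "body": {
  "targets": [
    {"dx":0.9,"dy":0.81,"dz":0,"rx":0,"ry":0,"rz":0},
    {"dx":0.9,"dy":0.81,"dz":0,"rx":0,"ry":0,"rz":0},
    {"dx":0.9,"dy":0.81,"dz":0,"rx":0,"ry":0,"rz":0},
    {"dx":0.9,"dy":0.81,"dz":0,"rx":0,"ry":0,"rz":0},
    {"dx":0.9,"dy":0.81,"dz":0,"rx":0,"ry":0,"rz":0},
    {"dx":0.9,"dy":0.81,"dz":0,"rx":0,"ry":0,"rz":0},
    {"dx":0.9,"dy":0.81,"dz":0,"rx":0,"ry":0,"rz":0},
    {"dx":0.9,"dy":0.81,"dz":0,"rx":0,"ry":0,"rz":0},
    {"dx":0.9,"dy":0.81,"dz":0,"rx":0,"ry":0,"rz":0},
    {"dx":0.9,"dy":0.81,"dz":0,"rx":0,"ry":0,"rz":0}
  ],
  "claw": 80
}}

```text
t: 33.4
tcp_pos: [0.6444, 0.0157, 0.2169]
tool_rot: [0.739, 0.674, -0.0, -0.0]
force: [1.1, -0.8, -0.2]
finger_gap: 0.803
gripper_force: 0.0
```

```bash
python3 chk.py b; python3 - <<'E'
from h import *
b=cv2.imread('pics/scene_b.png'); a=cv2.imread('pics/side_b.png')
A=cv2.resize(a[180:350,200:380],None,fx=2.2,fy=2.2,interpolation=cv2.INTER_CUBIC)
B=cv2.resize(b[150:320,240:420],None,fx=2.2,fy=2.2,interpolation=cv2.INTER_CUBIC)
cv2.imwrite('pics/p5.png',np.hstack([A,B]))
E
```

```text
33.4 [0.6444 0.0157 0.2169] [ 1.1 -0.8 -0.2] 0.803
[ 0.44774 -0.15671 -0.047  ] -225.41809
changed px 1882
```

View pics/p5.png

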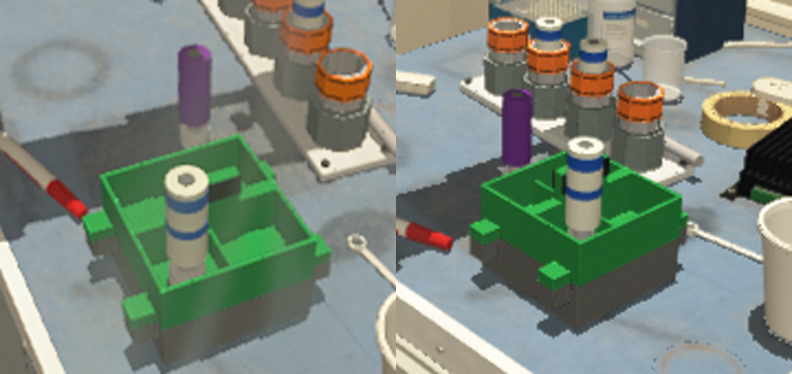

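Filter 1 stands upright in its pocket (left half (187,220)). Now port 2, in the same way.

Emit:
{"method": "move_arm", "body": {
  "targets": [
    {"dx":0,"dy":0,"dz":-0.8,"rx":0,"ry":0,"rz":0},
    {"dx":0,"dy":0,"dz":-1,"rx":0,"ry":0,"rz":0},
    {"dx":0,"dy":0,"dz":-1,"rx":0,"ry":0,"rz":0},
    {"dx":0,"dy":0,"dz":-1,"rx":0,"ry":0,"rz":0},
    {"dx":0,"dy":0,"dz":-0.9,"rx":0,"ry":0,"rz":0},
    {"dx":0,"dy":0,"dz":-0.7,"rx":0,"ry":0,"rz":0},
    {"dx":0,"dy":0,"dz":-0.5,"rx":0,"ry":0,"rz":0},
    {"dx":0,"dy":0,"dz":-0.32,"rx":0,"ry":0,"rz":0},
    {"dx":0,"dy":0,"dz":0,"rx":0,"ry":0,"rz":0},
    {"dx":0,"dy":0,"dz":0,"rx":0,"ry":0,"rz":0}
  ]
}}

```text
t: 34.75
tcp_pos: [0.6445, 0.0149, 0.0619]
tool_rot: [0.739, 0.674, 0.0, 0.001]
force: [0.2, -0.6, -0.1]
finger_gap: 0.802
gripper_force: 0.0
```

Emit:
{"method": "move_arm", "body": {
  "targets": [
    {"dx":0,"dy":0,"dz":0,"rx":0,"ry":0,"rz":0},
    {"dx":0,"dy":0,"dz":0,"rx":0,"ry":0,"rz":0},
    {"dx":0,"dy":0,"dz":0,"rx":0,"ry":0,"rz":0},
    {"dx":0,"dy":0,"dz":0,"rx":0,"ry":0,"rz":0},
    {"dx":0,"dy":0,"dz":0,"rx":0,"ry":0,"rz":0},
    {"dx":0,"dy":0,"dz":0,"rx":0,"ry":0,"rz":0},
    {"dx":0,"dy":0,"dz":0,"rx":0,"ry":0,"rz":0},
    {"dx":0,"dy":0,"dz":0,"rx":0,"ry":0,"rz":0},
    {"dx":0,"dy":0,"dz":0,"rx":0,"ry":0,"rz":0},
    {"dx":0,"dy":0,"dz":0,"rx":0,"ry":0,"rz":0}
  ],
  "claw": 0,
  "newtons": 40
}}

```text
t: 36.0
tcp_pos: [0.6437, 0.015, 0.0623]
tool_rot: [0.739, 0.674, -0.0, -0.0]
force: [-1.9, -0.1, 5.9]
finger_gap: 0.532
gripper_force: 42.1
```

Emit:
{"method": "move_arm", "body": {
  "targets": [
    {"dx":0,"dy":0,"dz":0.08,"rx":0,"ry":0,"rz":0},
    {"dx":0,"dy":0,"dz":0.08,"rx":0,"ry":0,"rz":0},
    {"dx":0,"dy":0,"dz":0.08,"rx":0,"ry":0,"rz":0},
    {"dx":0,"dy":0,"dz":0.08,"rx":0,"ry":0,"rz":0},
    {"dx":0,"dy":0,"dz":0.08,"rx":0,"ry":0,"rz":0},
    {"dx":0,"dy":0,"dz":0.04,"rx":0,"ry":0,"rz":0},
    {"dx":0,"dy":0,"dz":0,"rx":0,"ry":0,"rz":0},
    {"dx":0,"dy":0,"dz":0,"rx":0,"ry":0,"rz":0},
    {"dx":0,"dy":0,"dz":0,"rx":0,"ry":0,"rz":0},
    {"dx":0,"dy":0,"dz":0,"rx":0,"ry":0,"rz":0}
  ]
}}

```text
t: 37.25
tcp_pos: [0.6437, 0.015, 0.0723]
tool_rot: [0.739, 0.674, -0.0, -0.0]
force: [-0.7, 0.5, -6.9]
finger_gap: 0.532
gripper_force: 45.1
```

Emit:
{"method": "move_arm", "body": {
  "targets": [
    {"dx":0,"dy":0,"dz":0,"rx":0,"ry":0,"rz":0},
    {"dx":0,"dy":0,"dz":0,"rx":0,"ry":0,"rz":0},
    {"dx":0,"dy":0,"dz":0,"rx":0,"ry":0,"rz":0},
    {"dx":0,"dy":0,"dz":0,"rx":0,"ry":0,"rz":0},
    {"dx":0,"dy":0,"dz":0.25,"rx":0,"ry":0,"rz":0},
    {"dx":0,"dy":0,"dz":0.4,"rx":0,"ry":0,"rz":0},
    {"dx":0,"dy":0,"dz":0.4,"rx":0,"ry":0,"rz":0},
    {"dx":0,"dy":0,"dz":0,"rx":0,"ry":0,"rz":0},
    {"dx":0,"dy":0,"dz":0,"rx":0,"ry":0,"rz":0},
    {"dx":0,"dy":0,"dz":0,"rx":0,"ry":0,"rz":0}
  ],
  "claw": 80
}}

```text
t: 38.5
tcp_pos: [0.6436, 0.015, 0.0982]
tool_rot: [0.739, 0.674, -0.0, -0.0]
force: [-0.6, -0.3, 0.2]
finger_gap: 0.803
gripper_force: 0.0
```

Emit:
{"method": "move_arm", "body": {
  "targets": [
    {"dx":0,"dy":0,"dz":0,"rx":0,"ry":0,"rz":0},
    {"dx":0,"dy":0,"dz":0,"rx":0,"ry":0,"rz":0},
    {"dx":0,"dy":0,"dz":0,"rx":0,"ry":0,"rz":0},
    {"dx":0,"dy":0,"dz":0,"rx":0,"ry":0,"rz":0},
    {"dx":0,"dy":0,"dz":0,"rx":0,"ry":0,"rz":0},
    {"dx":0,"dy":0,"dz":0,"rx":0,"ry":0,"rz":0},
    {"dx":0,"dy":0,"dz":0,"rx":0,"ry":0,"rz":0},
    {"dx":0,"dy":0,"dz":0,"rx":0,"ry":0,"rz":0},
    {"dx":0,"dy":0,"dz":0,"rx":0,"ry":0,"rz":0},
    {"dx":0,"dy":0,"dz":0,"rx":0,"ry":0,"rz":0}
  ],
  "claw": 0,
  "newtons": 30
}}

```text
t: 39.75
tcp_pos: [0.6442, 0.0149, 0.0988]
tool_rot: [0.739, 0.674, 0.0, 0.0]
force: [-0.4, -0.1, 4.1]
finger_gap: 0.344
gripper_force: 32.0
```

Emit:
{"method": "move_arm", "body": {
  "targets": [
    {"dx":0,"dy":0,"dz":0.2,"rx":0,"ry":0,"rz":0},
    {"dx":0,"dy":0,"dz":0.4,"rx":0,"ry":0,"rz":0},
    {"dx":0,"dy":0,"dz":0.5,"rx":0,"ry":0,"rz":0},
    {"dx":0,"dy":0,"dz":0.6,"rx":0,"ry":0,"rz":0},
    {"dx":0,"dy":0,"dz":0.6,"rx":0,"ry":0,"rz":0},
    {"dx":0,"dy":0,"dz":0.6,"rx":0,"ry":0,"rz":0},
    {"dx":0,"dy":0,"dz":0.6,"rx":0,"ry":0,"rz":0},
    {"dx":0,"dy":0,"dz":0.6,"rx":0,"ry":0,"rz":0},
    {"dx":0,"dy":0,"dz":0.2,"rx":0,"ry":0,"rz":0},
    {"dx":0,"dy":0,"dz":0,"rx":0,"ry":0,"rz":0}
  ]
}}

```text
t: 41.0
tcp_pos: [0.644, 0.015, 0.2064]
tool_rot: [0.739, 0.674, 0.0, 0.0]
force: [-0.6, 0.0, -1.2]
finger_gap: 0.34
gripper_force: 30.8
```

```bash
python3 chk.py c
```

```text
41.0 [0.644  0.015  0.2064] [-0.6  0.  -1.2] 0.34
[ 0.44765 -0.15671 -0.0464 ] -225.44225
changed px 1876
```

Emit:
{"method": "move_arm", "body": {
  "targets": [
    {"dx":-0.89,"dy":-0.55,"dz":0,"rx":0,"ry":0,"rz":0},
    {"dx":-0.89,"dy":-0.55,"dz":0,"rx":0,"ry":0,"rz":0},
    {"dx":-0.89,"dy":-0.55,"dz":0,"rx":0,"ry":0,"rz":0},
    {"dx":-0.89,"dy":-0.55,"dz":0,"rx":0,"ry":0,"rz":0},
    {"dx":-0.89,"dy":-0.55,"dz":0,"rx":0,"ry":0,"rz":0},
    {"dx":-0.89,"dy":-0.55,"dz":0,"rx":0,"ry":0,"rz":0},
    {"dx":-0.89,"dy":-0.55,"dz":0,"rx":0,"ry":0,"rz":0},
    {"dx":-0.89,"dy":-0.55,"dz":0,"rx":0,"ry":0,"rz":0},
    {"dx":-0.89,"dy":-0.55,"dz":0,"rx":0,"ry":0,"rz":0},
    {"dx":-0.89,"dy":-0.55,"dz":0,"rx":0,"ry":0,"rz":0}
  ]
}}

```text
t: 42.35
tcp_pos: [0.4205, -0.1228, 0.2056]
tool_rot: [0.739, 0.674, -0.0, -0.0]
force: [0.4, -0.2, -1.0]
finger_gap: 0.342
gripper_force: 30.8
```

Emit:
{"method": "move_arm", "body": {
  "targets": [
    {"dx":0,"dy":0,"dz":0,"rx":0,"ry":0,"rz":0},
    {"dx":0,"dy":0,"dz":-0.5,"rx":0,"ry":0,"rz":0},
    {"dx":0,"dy":0,"dz":-0.6,"rx":0,"ry":0,"rz":0},
    {"dx":0,"dy":0,"dz":-0.6,"rx":0,"ry":0,"rz":0},
    {"dx":0,"dy":0,"dz":-0.6,"rx":0,"ry":0,"rz":0},
    {"dx":0,"dy":0,"dz":-0.5,"rx":0,"ry":0,"rz":0},
    {"dx":0,"dy":0,"dz":-0.4,"rx":0,"ry":0,"rz":0},
    {"dx":0,"dy":0,"dz":-0.2,"rx":0,"ry":0,"rz":0},
    {"dx":0,"dy":0,"dz":0,"rx":0,"ry":0,"rz":0},
    {"dx":0,"dy":0,"dz":0,"rx":0,"ry":0,"rz":0}
  ]
}}

```text
t: 43.6
tcp_pos: [0.4217, -0.1227, 0.1214]
tool_rot: [0.739, 0.674, 0.0, 0.0]
force: [0.2, -0.3, -0.8]
finger_gap: 0.339
gripper_force: 30.8
```

Emit:
{"method": "move_arm", "body": {
  "targets": [
    {"dx":0,"dy":0,"dz":-0.04,"rx":0,"ry":0,"rz":0},
    {"dx":0,"dy":0,"dz":-0.04,"rx":0,"ry":0,"rz":0},
    {"dx":0,"dy":0,"dz":-0.04,"rx":0,"ry":0,"rz":0},
    {"dx":0,"dy":0,"dz":0,"rx":0,"ry":0,"rz":0},
    {"dx":0,"dy":0,"dz":0,"rx":0,"ry":0,"rz":0},
    {"dx":0,"dy":0,"dz":0,"rx":0,"ry":0,"rz":0},
    {"dx":0,"dy":0,"dz":0,"rx":0,"ry":0,"rz":0},
    {"dx":0,"dy":0,"dz":0,"rx":0,"ry":0,"rz":0},
    {"dx":0,"dy":0,"dz":0,"rx":0,"ry":0,"rz":0},
    {"dx":0,"dy":0,"dz":0,"rx":0,"ry":0,"rz":0}
  ]
}}

```text
t: 44.85
tcp_pos: [0.4214, -0.1225, 0.118]
tool_rot: [0.739, 0.674, -0.0, -0.0]
force: [1.0, -0.1, -1.1]
finger_gap: 0.347
gripper_force: 30.8
```

Emit:
{"method": "move_arm", "body": {
  "targets": [
    {"dx":0,"dy":0,"dz":-0.03,"rx":0,"ry":0,"rz":0},
    {"dx":0,"dy":0,"dz":-0.03,"rx":0,"ry":0,"rz":0},
    {"dx":0,"dy":0,"dz":0,"rx":0,"ry":0,"rz":0},
    {"dx":0,"dy":0,"dz":0,"rx":0,"ry":0,"rz":0},
    {"dx":0,"dy":0,"dz":0,"rx":0,"ry":0,"rz":0},
    {"dx":0,"dy":0,"dz":0,"rx":0,"ry":0,"rz":0},
    {"dx":0,"dy":0,"dz":0,"rx":0,"ry":0,"rz":0},
    {"dx":0,"dy":0,"dz":0,"rx":0,"ry":0,"rz":0},
    {"dx":0,"dy":0,"dz":0,"rx":0,"ry":0,"rz":0},
    {"dx":0,"dy":0,"dz":0,"rx":0,"ry":0,"rz":0}
  ]
}}

```text
t: 46.1
tcp_pos: [0.4215, -0.1226, 0.1178]
tool_rot: [0.739, 0.674, 0.0, 0.0]
force: [-3.6, 0.2, 13.2]
finger_gap: 0.341
gripper_force: 32.4
```

Emit:
{"method": "move_arm", "body": {
  "targets": [
    {"dx":0,"dy":0,"dz":0.03,"rx":0,"ry":0,"rz":0},
    {"dx":0,"dy":0,"dz":0,"rx":0,"ry":0,"rz":0},
    {"dx":0,"dy":0,"dz":0,"rx":0,"ry":0,"rz":0},
    {"dx":0,"dy":0,"dz":0,"rx":0,"ry":0,"rz":0},
    {"dx":0,"dy":0,"dz":0.2,"rx":0,"ry":0,"rz":0},
    {"dx":0,"dy":0,"dz":0.6,"rx":0,"ry":0,"rz":0},
    {"dx":0,"dy":0,"dz":0.8,"rx":0,"ry":0,"rz":0},
    {"dx":0,"dy":0,"dz":0.8,"rx":0,"ry":0,"rz":0},
    {"dx":0,"dy":0,"dz":0.8,"rx":0,"ry":0,"rz":0},
    {"dx":0,"dy":0,"dz":0.8,"rx":0,"ry":0,"rz":0}
  ],
  "claw": 50
}}

```text
t: 47.35
tcp_pos: [0.4213, -0.1224, 0.2182]
tool_rot: [0.739, 0.674, 0.0, 0.0]
force: [0.7, -0.6, 0.4]
finger_gap: 0.496
gripper_force: 0.0
```

Emit:
{"method": "move_arm", "body": {
  "targets": [
    {"dx":0.92,"dy":0.855,"dz":0,"rx":0,"ry":0,"rz":0},
    {"dx":0.92,"dy":0.855,"dz":0,"rx":0,"ry":0,"rz":0},
    {"dx":0.92,"dy":0.855,"dz":0,"rx":0,"ry":0,"rz":0},
    {"dx":0.92,"dy":0.855,"dz":0,"rx":0,"ry":0,"rz":0},
    {"dx":0.92,"dy":0.855,"dz":0,"rx":0,"ry":0,"rz":0},
    {"dx":0.92,"dy":0.855,"dz":0,"rx":0,"ry":0,"rz":0},
    {"dx":0.92,"dy":0.855,"dz":0,"rx":0,"ry":0,"rz":0},
    {"dx":0.92,"dy":0.855,"dz":0,"rx":0,"ry":0,"rz":0},
    {"dx":0.92,"dy":0.855,"dz":0,"rx":0,"ry":0,"rz":0},
    {"dx":0.92,"dy":0.855,"dz":0,"rx":0,"ry":0,"rz":0}
  ],
  "claw": 80
}}

```text
t: 48.6
tcp_pos: [0.6518, 0.092, 0.2173]
tool_rot: [0.739, 0.674, -0.0, -0.0]
force: [0.8, 0.4, -0.7]
finger_gap: 0.803
gripper_force: 0.0
```

```bash
python3 chk.py d; python3 - <<'E'
from h import *
b=cv2.imread('pics/scene_d.png'); a=cv2.imread('pics/side_d.png')
A=cv2.resize(a[180:350,200:380],None,fx=2.2,fy=2.2,interpolation=cv2.INTER_CUBIC)
B=cv2.resize(b[150:320,240:420],None,fx=2.2,fy=2.2,interpolation=cv2.INTER_CUBIC)
cv2.imwrite('pics/p6.png',np.hstack([A,B]))
E
```

```text
48.6 [0.6518 0.092  0.2173] [ 0.8  0.4 -0.7] 0.803
[ 0.44807 -0.15795 -0.00956] -220.58226
changed px 2233
```

View pics/p6.png

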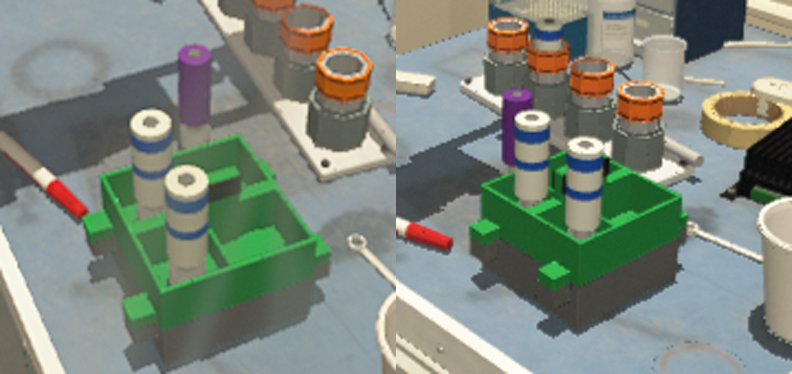

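Two filters stand upright and the stack and collars 1 and 2 look right. Now port 3.

Emit:
{"method": "move_arm", "body": {
  "targets": [
    {"dx":0,"dy":0,"dz":-0.8,"rx":0,"ry":0,"rz":0},
    {"dx":0,"dy":0,"dz":-1,"rx":0,"ry":0,"rz":0},
    {"dx":0,"dy":0,"dz":-1,"rx":0,"ry":0,"rz":0},
    {"dx":0,"dy":0,"dz":-1,"rx":0,"ry":0,"rz":0},
    {"dx":0,"dy":0,"dz":-0.9,"rx":0,"ry":0,"rz":0},
    {"dx":0,"dy":0,"dz":-0.7,"rx":0,"ry":0,"rz":0},
    {"dx":0,"dy":0,"dz":-0.5,"rx":0,"ry":0,"rz":0},
    {"dx":0,"dy":0,"dz":-0.32,"rx":0,"ry":0,"rz":0},
    {"dx":0,"dy":0,"dz":0,"rx":0,"ry":0,"rz":0},
    {"dx":0,"dy":0,"dz":0,"rx":0,"ry":0,"rz":0}
  ]
}}

```text
t: 49.95
tcp_pos: [0.652, 0.0912, 0.0625]
tool_rot: [0.739, 0.674, 0.0, 0.0]
force: [-0.1, 0.4, -0.7]
finger_gap: 0.8
gripper_force: 0.0
```

Emit:
{"method": "move_arm", "body": {
  "targets": [
    {"dx":0,"dy":0,"dz":0,"rx":0,"ry":0,"rz":0},
    {"dx":0,"dy":0,"dz":0,"rx":0,"ry":0,"rz":0},
    {"dx":0,"dy":0,"dz":0,"rx":0,"ry":0,"rz":0},
    {"dx":0,"dy":0,"dz":0,"rx":0,"ry":0,"rz":0},
    {"dx":0,"dy":0,"dz":0,"rx":0,"ry":0,"rz":0},
    {"dx":0,"dy":0,"dz":0,"rx":0,"ry":0,"rz":0},
    {"dx":0,"dy":0,"dz":0,"rx":0,"ry":0,"rz":0},
    {"dx":0,"dy":0,"dz":0,"rx":0,"ry":0,"rz":0},
    {"dx":0,"dy":0,"dz":0,"rx":0,"ry":0,"rz":0},
    {"dx":0,"dy":0,"dz":0,"rx":0,"ry":0,"rz":0}
  ],
  "claw": 0,
  "newtons": 40
}}

```text
t: 51.2
tcp_pos: [0.6515, 0.0913, 0.0627]
tool_rot: [0.739, 0.674, 0.0, 0.0]
force: [-2.4, 1.1, 5.0]
finger_gap: 0.528
gripper_force: 42.0
```

Emit:
{"method": "move_arm", "body": {
  "targets": [
    {"dx":0,"dy":0,"dz":0.08,"rx":0,"ry":0,"rz":0},
    {"dx":0,"dy":0,"dz":0.08,"rx":0,"ry":0,"rz":0},
    {"dx":0,"dy":0,"dz":0.08,"rx":0,"ry":0,"rz":0},
    {"dx":0,"dy":0,"dz":0.08,"rx":0,"ry":0,"rz":0},
    {"dx":0,"dy":0,"dz":0.08,"rx":0,"ry":0,"rz":0},
    {"dx":0,"dy":0,"dz":0.04,"rx":0,"ry":0,"rz":0},
    {"dx":0,"dy":0,"dz":0,"rx":0,"ry":0,"rz":0},
    {"dx":0,"dy":0,"dz":0,"rx":0,"ry":0,"rz":0},
    {"dx":0,"dy":0,"dz":0,"rx":0,"ry":0,"rz":0},
    {"dx":0,"dy":0,"dz":0,"rx":0,"ry":0,"rz":0}
  ]
}}

```text
t: 52.45
tcp_pos: [0.6515, 0.0913, 0.0729]
tool_rot: [0.739, 0.674, 0.0, 0.0]
force: [1.7, 1.2, -6.9]
finger_gap: 0.53
gripper_force: 45.0
```

Emit:
{"method": "move_arm", "body": {
  "targets": [
    {"dx":0,"dy":0,"dz":0,"rx":0,"ry":0,"rz":0},
    {"dx":0,"dy":0,"dz":0,"rx":0,"ry":0,"rz":0},
    {"dx":0,"dy":0,"dz":0,"rx":0,"ry":0,"rz":0},
    {"dx":0,"dy":0,"dz":0,"rx":0,"ry":0,"rz":0},
    {"dx":0,"dy":0,"dz":0.22,"rx":0,"ry":0,"rz":0},
    {"dx":0,"dy":0,"dz":0.4,"rx":0,"ry":0,"rz":0},
    {"dx":0,"dy":0,"dz":0.4,"rx":0,"ry":0,"rz":0},
    {"dx":0,"dy":0,"dz":0,"rx":0,"ry":0,"rz":0},
    {"dx":0,"dy":0,"dz":0,"rx":0,"ry":0,"rz":0},
    {"dx":0,"dy":0,"dz":0,"rx":0,"ry":0,"rz":0}
  ],
  "claw": 80
}}

```text
t: 53.7
tcp_pos: [0.6511, 0.0912, 0.0979]
tool_rot: [0.739, 0.674, -0.0, -0.0]
force: [-0.2, 0.2, 0.3]
finger_gap: 0.798
gripper_force: 0.0
```

Emit:
{"method": "move_arm", "body": {
  "targets": [
    {"dx":0,"dy":0,"dz":0,"rx":0,"ry":0,"rz":0},
    {"dx":0,"dy":0,"dz":0,"rx":0,"ry":0,"rz":0},
    {"dx":0,"dy":0,"dz":0,"rx":0,"ry":0,"rz":0},
    {"dx":0,"dy":0,"dz":0,"rx":0,"ry":0,"rz":0},
    {"dx":0,"dy":0,"dz":0,"rx":0,"ry":0,"rz":0},
    {"dx":0,"dy":0,"dz":0,"rx":0,"ry":0,"rz":0},
    {"dx":0,"dy":0,"dz":0,"rx":0,"ry":0,"rz":0},
    {"dx":0,"dy":0,"dz":0,"rx":0,"ry":0,"rz":0},
    {"dx":0,"dy":0,"dz":0,"rx":0,"ry":0,"rz":0},
    {"dx":0,"dy":0,"dz":0,"rx":0,"ry":0,"rz":0}
  ],
  "claw": 0,
  "newtons": 30
}}

```text
t: 54.95
tcp_pos: [0.6518, 0.0912, 0.0987]
tool_rot: [0.739, 0.674, 0.0, 0.0]
force: [-0.2, -0.5, 5.3]
finger_gap: 0.337
gripper_force: 32.1
```

Emit:
{"method": "move_arm", "body": {
  "targets": [
    {"dx":0,"dy":0,"dz":0.2,"rx":0,"ry":0,"rz":0},
    {"dx":0,"dy":0,"dz":0.4,"rx":0,"ry":0,"rz":0},
    {"dx":0,"dy":0,"dz":0.5,"rx":0,"ry":0,"rz":0},
    {"dx":0,"dy":0,"dz":0.6,"rx":0,"ry":0,"rz":0},
    {"dx":0,"dy":0,"dz":0.6,"rx":0,"ry":0,"rz":0},
    {"dx":0,"dy":0,"dz":0.6,"rx":0,"ry":0,"rz":0},
    {"dx":0,"dy":0,"dz":0.6,"rx":0,"ry":0,"rz":0},
    {"dx":0,"dy":0,"dz":0.6,"rx":0,"ry":0,"rz":0},
    {"dx":0,"dy":0,"dz":0.2,"rx":0,"ry":0,"rz":0},
    {"dx":0,"dy":0,"dz":0,"rx":0,"ry":0,"rz":0}
  ]
}}

```text
t: 56.2
tcp_pos: [0.6515, 0.0912, 0.2062]
tool_rot: [0.739, 0.674, 0.0, 0.0]
force: [-0.2, -0.2, -1.0]
finger_gap: 0.345
gripper_force: 30.8
```

```bash
python3 chk.py e
```

```text
56.2 [0.6515 0.0912 0.2062] [-0.2 -0.2 -1. ] 0.345
[ 0.44807 -0.15795 -0.00956] -220.66815
changed px 2238
```

Emit:
{"method": "move_arm", "body": {
  "targets": [
    {"dx":-0.68,"dy":-0.865,"dz":0,"rx":0,"ry":0,"rz":0},
    {"dx":-0.68,"dy":-0.865,"dz":0,"rx":0,"ry":0,"rz":0},
    {"dx":-0.68,"dy":-0.865,"dz":0,"rx":0,"ry":0,"rz":0},
    {"dx":-0.68,"dy":-0.865,"dz":0,"rx":0,"ry":0,"rz":0},
    {"dx":-0.68,"dy":-0.865,"dz":0,"rx":0,"ry":0,"rz":0},
    {"dx":-0.68,"dy":-0.865,"dz":0,"rx":0,"ry":0,"rz":0},
    {"dx":-0.68,"dy":-0.865,"dz":0,"rx":0,"ry":0,"rz":0},
    {"dx":-0.68,"dy":-0.865,"dz":0,"rx":0,"ry":0,"rz":0},
    {"dx":-0.68,"dy":-0.865,"dz":0,"rx":0,"ry":0,"rz":0},
    {"dx":-0.68,"dy":-0.865,"dz":0,"rx":0,"ry":0,"rz":0}
  ]
}}

```text
t: 57.55
tcp_pos: [0.4806, -0.1255, 0.2053]
tool_rot: [0.739, 0.674, -0.0, -0.001]
force: [-0.8, 0.0, -0.9]
finger_gap: 0.338
gripper_force: 30.8
```

Emit:
{"method": "move_arm", "body": {
  "targets": [
    {"dx":0,"dy":0,"dz":0,"rx":0,"ry":0,"rz":0},
    {"dx":0,"dy":0,"dz":-0.5,"rx":0,"ry":0,"rz":0},
    {"dx":0,"dy":0,"dz":-0.6,"rx":0,"ry":0,"rz":0},
    {"dx":0,"dy":0,"dz":-0.6,"rx":0,"ry":0,"rz":0},
    {"dx":0,"dy":0,"dz":-0.6,"rx":0,"ry":0,"rz":0},
    {"dx":0,"dy":0,"dz":-0.5,"rx":0,"ry":0,"rz":0},
    {"dx":0,"dy":0,"dz":-0.4,"rx":0,"ry":0,"rz":0},
    {"dx":0,"dy":0,"dz":-0.2,"rx":0,"ry":0,"rz":0},
    {"dx":0,"dy":0,"dz":0,"rx":0,"ry":0,"rz":0},
    {"dx":0,"dy":0,"dz":0,"rx":0,"ry":0,"rz":0}
  ]
}}

```text
t: 58.8
tcp_pos: [0.4818, -0.1252, 0.1212]
tool_rot: [0.739, 0.674, 0.0, 0.0]
force: [-0.3, 0.1, -0.9]
finger_gap: 0.346
gripper_force: 30.8
```

Emit:
{"method": "move_arm", "body": {
  "targets": [
    {"dx":0,"dy":0,"dz":-0.04,"rx":0,"ry":0,"rz":0},
    {"dx":0,"dy":0,"dz":-0.04,"rx":0,"ry":0,"rz":0},
    {"dx":0,"dy":0,"dz":-0.04,"rx":0,"ry":0,"rz":0},
    {"dx":0,"dy":0,"dz":-0.03,"rx":0,"ry":0,"rz":0},
    {"dx":0,"dy":0,"dz":0,"rx":0,"ry":0,"rz":0},
    {"dx":0,"dy":0,"dz":0,"rx":0,"ry":0,"rz":0},
    {"dx":0,"dy":0,"dz":0,"rx":0,"ry":0,"rz":0},
    {"dx":0,"dy":0,"dz":0,"rx":0,"ry":0,"rz":0},
    {"dx":0,"dy":0,"dz":0,"rx":0,"ry":0,"rz":0},
    {"dx":0,"dy":0,"dz":0,"rx":0,"ry":0,"rz":0}
  ]
}}

```text
t: 60.05
tcp_pos: [0.4815, -0.1251, 0.1175]
tool_rot: [0.739, 0.674, 0.0, 0.0]
force: [-0.7, 0.9, 5.6]
finger_gap: 0.342
gripper_force: 31.4
```

Contact at about 6 N. Releasing and backing off, then a final check.

Emit:
{"method": "move_arm", "body": {
  "targets": [
    {"dx":0,"dy":0,"dz":0,"rx":0,"ry":0,"rz":0},
    {"dx":0,"dy":0,"dz":0,"rx":0,"ry":0,"rz":0},
    {"dx":0,"dy":0,"dz":0,"rx":0,"ry":0,"rz":0},
    {"dx":0,"dy":0,"dz":0,"rx":0,"ry":0,"rz":0},
    {"dx":0,"dy":0,"dz":0.2,"rx":0,"ry":0,"rz":0},
    {"dx":0,"dy":0,"dz":0.6,"rx":0,"ry":0,"rz":0},
    {"dx":0,"dy":0,"dz":0.8,"rx":0,"ry":0,"rz":0},
    {"dx":0,"dy":0,"dz":0.8,"rx":0,"ry":0,"rz":0},
    {"dx":0,"dy":0,"dz":0.8,"rx":0,"ry":0,"rz":0},
    {"dx":0,"dy":0,"dz":0.8,"rx":0,"ry":0,"rz":0}
  ],
  "claw": 47
}}

```text
t: 61.3
tcp_pos: [0.4813, -0.1249, 0.2181]
tool_rot: [0.739, 0.674, 0.0, 0.0]
force: [-0.1, 0.6, 0.1]
finger_gap: 0.471
gripper_force: 0.0
```

Emit:
{"method": "move_arm", "body": {
  "targets": [
    {"dx":0,"dy":0.8,"dz":0.5,"rx":0,"ry":0,"rz":0},
    {"dx":0,"dy":0.8,"dz":0.5,"rx":0,"ry":0,"rz":0},
    {"dx":0,"dy":0.8,"dz":0.5,"rx":0,"ry":0,"rz":0},
    {"dx":0,"dy":0.8,"dz":0.5,"rx":0,"ry":0,"rz":0},
    {"dx":0,"dy":0.8,"dz":0.2,"rx":0,"ry":0,"rz":0},
    {"dx":0,"dy":0.8,"dz":0,"rx":0,"ry":0,"rz":0},
    {"dx":0,"dy":0.8,"dz":0,"rx":0,"ry":0,"rz":0},
    {"dx":0,"dy":0.8,"dz":0,"rx":0,"ry":0,"rz":0},
    {"dx":0,"dy":0.8,"dz":0,"rx":0,"ry":0,"rz":0},
    {"dx":0,"dy":0,"dz":0,"rx":0,"ry":0,"rz":0}
  ]
}}

```text
t: 62.55
tcp_pos: [0.4804, 0.0569, 0.2719]
tool_rot: [0.738, 0.675, -0.0, -0.001]
force: [-0.3, -0.1, -0.4]
finger_gap: 0.467
gripper_force: 0.0
```

```bash
python3 chk.py f; python3 - <<'E'
from h import *
b=cv2.imread('pics/scene_f.png'); a=cv2.imread('pics/side_f.png')
A=cv2.resize(a[140:350,200:400],None,fx=2,fy=2,interpolation=cv2.INTER_CUBIC)
B=cv2.resize(b[130:340,220:420],None,fx=2,fy=2,interpolation=cv2.INTER_CUBIC)
cv2.imwrite('pics/p7.png',np.hstack([A,B]))
E
```

```text
62.55 [0.4804 0.0569 0.2719] [-0.3 -0.1 -0.4] 0.467
[ 0.44749 -0.15566  0.00784] -214.8696
changed px 2211
```

View pics/p7.png

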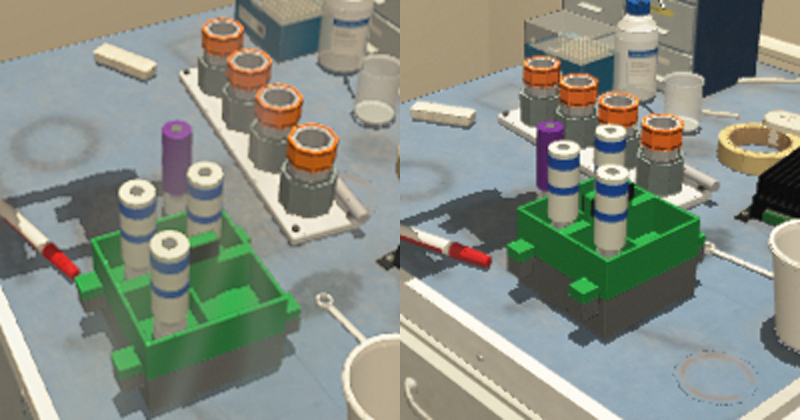

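All three filters stand upright in the green tray, which sits flush on the grey one. The four ports are empty with collars down, and the marker, spanner and gauze pad look undisturbed. Handing in.

```bash
python3 -c "
from station import order
print(order.sign_off())"
```

```text
the job is handed in; nothing more can be done
None
```

I stacked the green tray on the grey one, moved all three filters (port 4 was empty) upright into its pockets with the collars home, and handed the job in at about 63 s; the sign-off returned no verdict.

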